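Third hand: stand the cherry panel up and hold it against the sprung rail

TASK

Take the small cherry panel off its sloping rest, stand it upright on the mounting stand on the short edge that is lowest now, its face flat against the middle of the sprung rail, and press it steadily against the rail with about 10 newtons, so that the rail itself gives about 7 mm of its 16 mm play (do not drive it to its end stop) and the carver can screw the rail on from behind. Keep that push for a few seconds and finish still holding the panel pressed there: do not let go. Leave the other things on the table where they are.

Things in the scene. Friction and masses are not known exactly. Their poses are not given: they have to be found in the camera images.
- panel: loose plain cherry panel 110 long, 64 wide, 18 thick, 65-105 g. Origin: centre of the short end face that is lowest at the start. z: along the length to the upper end; y: width; x: thickness; the +x (upper) face is to meet the rail. At the start it leans on the rest, z 40 deg from vertical, upper end towards the robot; its upper 48 mm and 7 mm each side overhang the slope board
- rest: fixed sloping rest of pale wood. Origin: centre of the underside of its foot board (130 along x, 70 along y, 10 high). A slope board 50 wide and 10 thick, 40 deg from vertical, upper end towards -x, with a ledge at its lower end, carries the panel, whose origin starts at (20, 0, 32) mm in this frame and whose top is 122 mm above the table
- stand: fixed cedar stand. Origin: centre of the underside of its base board (130 along x, 170 along y, 12 high); the panel is to stand on its top. The rail's front face looks to -x and is at x = 10 mm unpressed (panel's centre plane at x = 1 mm on touching). Two posts behind the rail, y = -45 and 45, from x = 40 mm, up to z = 64 mm. Wood on wood: leaning down on the base takes some of the push as friction
- rail: sprung rail on the stand, pale wood, 120 along y, 14 thick, 59 high, top 72 mm above the table. Origin: centre of its underside, at (17, 0, 13) mm in the stand's frame unpressed. Slides only along the stand's +x against springs of 1.5 N/mm without preload (10 N at 6.7 mm); end stop at 16 mm: how far it gives tells the push. Axes as the stand's
- carved_block: bystander: half carved cherry block 110 x 190 x 22, loose; origin centre of underside
- brush_rest: bystander: round celadon brush rest, 72 across, 18 high, loose; origin centre of underside
- brush_cup: bystander: bamboo brush cup, 72 across, 100 high, loose; origin centre of underside
- whetstone: bystander: dark grey whetstone 200 x 70 x 25, loose; origin centre of underside
- baren: bystander: round bamboo printing pad with a bar handle, 120 across, 26 high, loose; origin centre of underside
- screwdriver: bystander: screwdriver lying on the table, about 200 long and 30 high, loose
There are look-alikes about, which are no part of the job. What is shaped like the panel but purple or turquoise is not meant.

How it is judged:
By the outcome, as a careful person would: the job done as asked, in the order asked, and still so for the second after the job is handed in, while the arm keeps its last pose, push and grip.
It also fails if it takes over 61 s, if anything falls off the work surface, if the arm or the gripper's body presses on something with over 40 N, if the wrist force passes 120 N, or if a joint passes its speed limit or range.

ROBOT

A 6-joint arm with a two-finger parallel gripper is mounted at the origin on the work surface. World frame = base frame: x ahead of the robot, y to its left, z up, the work surface at z = 0. Lengths are in m, angles in rad, forces in N, time in s.
With the tool pointing down it reaches from about 0.3 to 0.825 m from the base axis. Payload 5.4 kg.
Tool frame: the origin (TCP) lies at the centre of the arm's flange, where the gripper is bolted on; the fingertips stand robot.nose_length ahead of it and the grasp point (between the pads) lies 171 mm ahead of it (robot.nose_length is the distance from the TCP to the fingertips, in m); z points along the fingers, y is the direction in which the jaws open and shut (so a half turn about z gives the same grasp; the last joint's range is limited). The gripper opens to 92 mm and grips with 3 to 60 N. Pads are 20 mm wide; open, the fingers measure 128 mm over their backs; the gripper's body (75 mm by 189 mm) begins 69 mm behind the grasp point.
Start: joints at [-1.522, 0.158, 1.597, -0, 1.386, -0.21], TCP at [0.147, -0.556, 0.405] pointing down, gripper open.
Joint ranges: [-2.91, 2.91], [-0.94, 2.29], [0.18, 2.7], [-1.29, 4.43], [0.17, 2.64], [-3, 3]. Speed limits (rad/s): [2.57, 2.57, 3.14, 3.14, 3.14, 3.14].

INTERFACE

Orientations are given as a rotation vector (axis times angle).
In Python, from plant import robot, cams, ticket gives the robot as it stands. The module is installed in compiled form; this text tells all that it offers.
- The arm moves only by the tool arm_command, never from a script. Its argument "moves" is a list of rows, each a list of 4 numbers: the shift along the tool's x, y, z in mm, then the turn about the tool's z in rad. In form: [[tx, ty, tz, yaw], ...]. A call has 1 to 5 rows; each row is the pose to reach, as a shift and turn from the pose commanded when the call began, along the tool's axes at that moment; what a row does not reach only later rows make up. A row lasts 1/10 s, in which the tool goes at most 50 mm and 8.59 degrees, less where a joint would pass 70% of its speed; a pose out of reach is approached as far as the arm can. A call with a gripper value outside its range is refused whole. "fingers" is the opening, from 0 (shut) to 1 (fully open), set as the call begins (left out, the last holds). The fingers move at their own pace and stop on an object; "newtons" is the grip in N (left out, the last holds). Time passes only in rows, so rows that repeat a pose let the fingers close. It gives the time, the measured TCP pose, the force and the opening at its end, in the units of the state.
- robot.get_obs(): the state, without advancing time (a new reading comes with each control period).
- cams.grab_frame(name): name is "scene" or "top"; returns a dict with "image" (480x640x3 uint8, red, green, blue), "K" (3x3 intrinsics, pixels), "distortion" ([k1, k2, p1, p2, k3] as OpenCV has them; the pictures are not rectified), "extrinsics" (4x4, takes a point from world to camera coordinates). Camera axes: x right, y up, looking along -z (the intrinsics and any distortion apply to the point x, -y, -z); pixel columns grow to the right and rows downward; lengths in m; the calibration is good to about 2 mm. A picture is of the moment at which its call begins. There is no depth.
- ticket.close_job(): hands the job in, once; it reports no verdict.
The state is a dict: "t": time; "q": joint angles; "qd": joint speeds; "effort": joint torques, N m; "ee_pos": TCP position; "tool_rot": TCP orientation; "wrist_force": force on the tool from outside, world axes, zero at the start; "wrist_torque": the same for the moment, N m; "grip_width": opening from 0.0 (shut) to 1.0 (fully open).
Only numpy, scipy, OpenCV 4.12 (cv2) and the standard library are available. Lean on these libraries where they do the work, as an engineer would, in place of code of your own. Each camera call takes 0.05 s, during which the arm holds its last target.

## Working session

There is one attempt and no reset: what is moved stays moved. The work goes in short steps, Python scripts to look and compute and a tool call to move; the robot and the scene stay as the last step left them, time stands still between calls to the robot, and variables do not carry over. Pictures are saved under pics/ and viewed, and the job is handed in when it is done.

Besides the shell and the picture viewer there is one more tool, called after "Emit:" by a JSON object that holds its "method" and its "body". arm_command: Moves the arm, as the interface text tells. Its arguments: {"type":"object","properties":{"moves":{"type":"array","items":{"type":"array","items":{"type":"number"}}},"fingers":{"type":"number"},"newtons":{"type":"number"}},"required":["moves"]}

```bash
mkdir -p pics; ls; python3 - <<'E'
from plant import robot, cams, ticket
import cv2, numpy as np
print(robot.nose_length)
print(robot.get_obs())
for n in ("scene","top"):
    f=cams.grab_frame(n)
    cv2.imwrite(f"pics/{n}0.png",f["image"][:,:,::-1])
    print(n,f["K"],f["distortion"],f["extrinsics"])
    np.savez(f"pics/{n}0.npz",**f)
E
```

```text
pics
0.1901
{'t': 0.0, 'q': array([-1.52212145e+00,  1.59049134e-01,  1.59821130e+00, -2.87816391e-05,
        1.38621932e+00, -2.10101022e-01]), 'qd': array([-0.00033494,  0.00117998, -0.00155302, -0.00071961, -0.00129359,
        0.00025062]), 'effort': array([ 1.34434202e-03, -3.85577881e+01, -3.22103977e+01,  7.01185176e-02,
        3.80187761e-02, -1.78184596e-04]), 'ee_pos': array([ 0.14710255, -0.55557893,  0.40372904]), 'tool_rot': array([-3.11346367e+00, -4.05116283e-01, -1.94586832e-04]), 'wrist_force': array([ 0.36719625,  0.94012186, -0.06404215]), 'wrist_torque': array([-0.01873865, -0.04183652, -0.02966258]), 'grip_width': 1.0012341120148922}
scene [[498.61223133   0.         319.42062117]
 [  0.         498.61223133 239.99874057]
 [  0.           0.           1.        ]] [-0.11106189  0.          0.          0.          0.        ] [[ 0.34386672  0.93895916 -0.01055348 -0.16368055]
 [-0.69125156  0.26072572  0.6739387   0.32070609]
 [ 0.63555248 -0.22444998  0.73871189 -1.58853491]
 [ 0.          0.          0.          1.        ]]
top [[441.92997862   0.         313.82785106]
 [  0.         441.92997862 243.16680777]
 [  0.           0.           1.        ]] [-0.05153526  0.          0.          0.          0.        ] [[ 0.00721601 -0.99929495  0.03684475 -0.03512634]
 [ 0.98698817  0.01303618  0.16026355 -0.51187189]
 [-0.16063087  0.03520887  0.98638636 -0.95971063]
 [ 0.          0.          0.          1.        ]]
```

View pics/scene0.png

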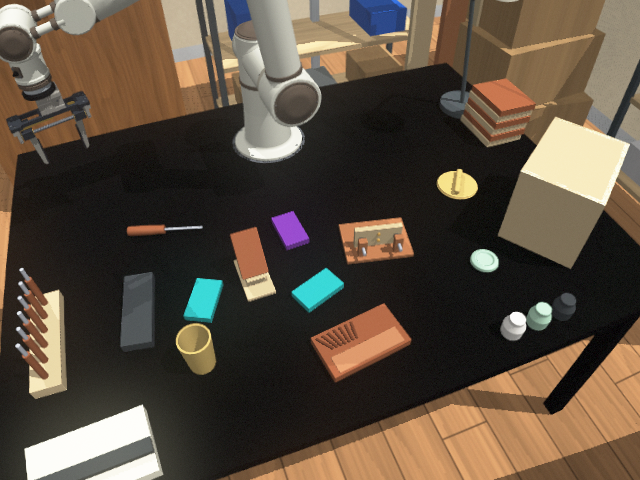

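View pics/top0.png

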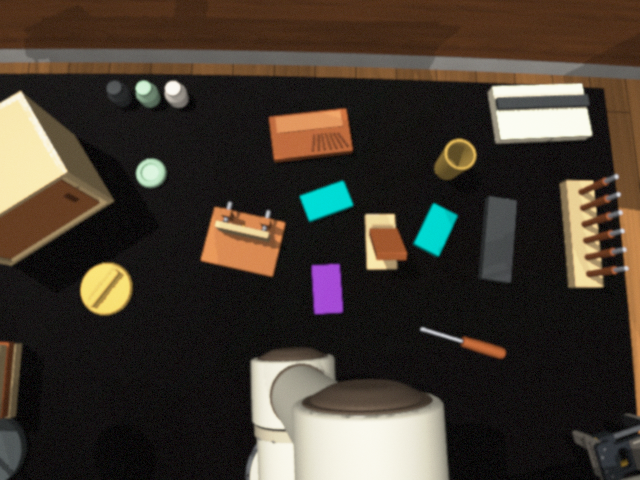

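The scene view shows the cherry panel on its rest near (250,262) and the stand with its rail near (376,240). In the top view they are near (385,243) and (243,240). Purple and turquoise look-alikes lie flat nearby. Next I'll zoom in.

```bash
cat > h.py <<'E'
import cv2, numpy as np
def load(n): 
    d=np.load(f"pics/{n}.npz"); return {k:d[k] for k in d}
def ray(f,uv):
    p=cv2.undistortPoints(np.array(uv,float).reshape(-1,1,2),f["K"],f["distortion"]).reshape(-1,2)
    d=np.c_[p[:,0],-p[:,1],-np.ones(len(p))]
    E=f["extrinsics"];R=E[:3,:3];t=E[:3,3]
    return -R.T@t, d@R
def plane(f,uv,z):
    c,d=ray(f,uv); s=(z-c[2])/d[:,2]; return c+s[:,None]*d
def proj(f,P):
    P=np.atleast_2d(P);E=f["extrinsics"];q=P@E[:3,:3].T+E[:3,3]
    q=q*[1,-1,-1]
    return cv2.projectPoints(q.reshape(-1,1,3),np.zeros(3),np.zeros(3),f["K"],f["distortion"])[0].reshape(-1,2)
def tri(fa,a,fb,b):
    ca,da=ray(fa,a);cb,db=ray(fb,b);out=[];
    for x,y in zip(da,db):
        s=np.linalg.lstsq(np.c_[x,-y],cb-ca,rcond=None)[0]
        pa=ca+s[0]*x;pb=cb+s[1]*y;out.append(np.r_[(pa+pb)/2,np.linalg.norm(pa-pb)])
    return np.array(out)
def grab(n,name):
    from plant import cams
    f=cams.grab_frame(n);np.savez(f"pics/{name}.npz",**f);return f
def crop(f,name,u0,v0,w,h,s):
    im=f["image"][v0:v0+h,u0:u0+w,::-1]
    cv2.imwrite(f"pics/{name}.png",cv2.resize(im,None,fx=s,fy=s,interpolation=cv2.INTER_CUBIC))
E
python3 - <<'E'
from h import *
import cv2
t=load("top0");s=load("scene0")
a=t["image"][195:285,190:300,::-1];b=t["image"][195:285,340:450,::-1]
c=s["image"][205:275,325:425,::-1];d=s["image"][220:310,220:320,::-1]
R=lambda i:cv2.resize(i,(400,300),interpolation=cv2.INTER_CUBIC)
crop(t,"tz_stand",190,195,110,85,7);crop(t,"tz_rest",350,200,80,75,8)
crop(s,"sz_stand",330,205,100,70,8);crop(s,"sz_rest",220,220,70,85,7)
E
```

```text
(no output)
```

View pics/tz_stand.png

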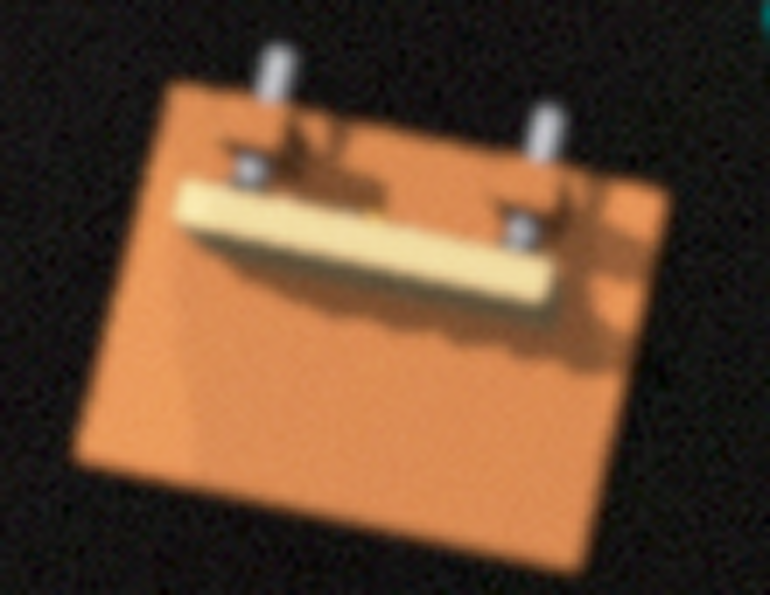

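View pics/tz_rest.png

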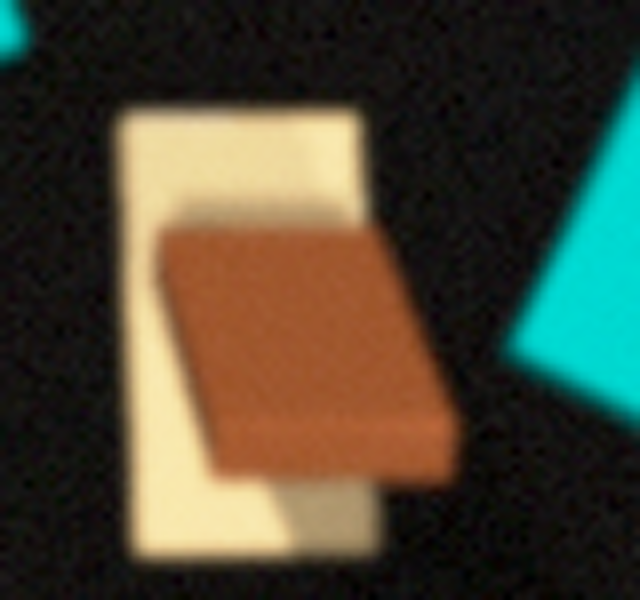

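View pics/sz_stand.png

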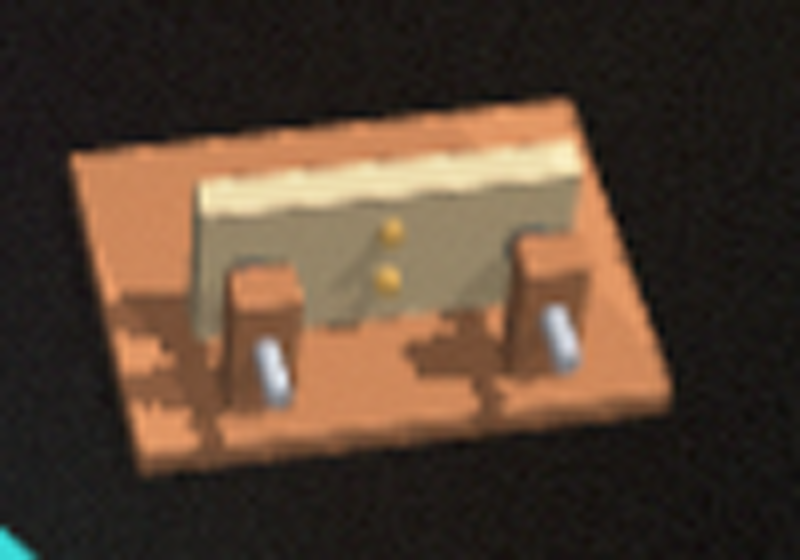

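View pics/sz_rest.png

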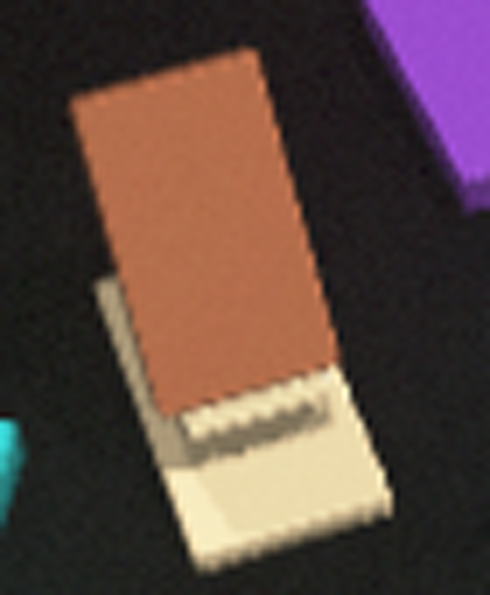

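The zooms show all four base-board corners, the rail top, the rest's foot corners and the panel's upper-face corners clearly. I'll measure them with line fits on colour-mask contours, starting from these corners.

```bash
cat >> h.py <<'E'
def edgefit(f,corners,n=25,half=3.0,trim=0.12):
    """refine polygon: per side sample gradient peaks across the edge, fitLine, intersect"""
    g=cv2.GaussianBlur(f["image"],(0,0),0.7).astype(np.float32)
    C=np.array(corners,float);L=[];k=len(C)
    for i in range(k):
        a,b=C[i],C[(i+1)%k];d=(b-a)/np.linalg.norm(b-a);nn=np.array([-d[1],d[0]])
        off=np.arange(-half,half+.01,.2);pts=[]
        for s in np.linspace(trim,1-trim,n):
            p=a+s*(b-a);q=(p+off[:,None]*nn).astype(np.float32)
            v=cv2.remap(g,q[None,:,0].copy(),q[None,:,1].copy(),cv2.INTER_LINEAR)[0]
            m=np.abs(np.gradient(v,axis=0)).sum(1);j=m.argmax()
            if 0<j<len(off)-1: pts.append(p+off[j]*nn)
        pts=np.array(pts,np.float32)
        l=cv2.fitLine(pts,cv2.DIST_HUBER,0,.01,.01).ravel();L.append(l)
    out=[]
    for i in range(k):
        l1,l2=L[i-1],L[i]
        s=np.linalg.solve(np.c_[l1[:2],-l2[:2]],l2[2:]-l1[2:]);out.append(l1[2:]+s[0]*l1[:2])
    return np.array(out)
def z2p(c,u0,v0,s): return (np.array(c,float)+.5)/s-.5+[u0,v0]
E
python3 - <<'E'
from h import *
np.set_printoptions(precision=4,suppress=True)
t=load("top0");s=load("scene0")
def rep(name,P):
    print(name);print(P)
    print(" sides mm",[round(1e3*np.linalg.norm(P[i]-P[(i+1)%len(P)]),1) for i in range(len(P))],"centre",P.mean(0))
    for i in range(4):
        d=P[(i+1)%4]-P[i];print("  ang",round(np.degrees(np.arctan2(d[1],d[0])),2),end="")
    print()
c=edgefit(t,z2p([(170,83),(672,190),(580,572),(75,463)],190,195,7));rep("stand top cam",plane(t,c,.012))
c=edgefit(s,z2p([(70,152),(572,97),(670,385),(140,450)],330,205,8),half=2);rep("stand scene cam",plane(s,c,.012))
c=edgefit(t,z2p([(178,182),(553,262),(545,305),(175,222)],190,195,7),half=2);rep("rail top, top",plane(t,c,.072))
c=edgefit(s,z2p([(200,180),(578,140),(578,175),(203,215)],330,205,8),half=2);rep("rail top, scene",plane(s,c,.072))
c=edgefit(t,z2p([(118,108),(360,108),(380,557),(133,557)],350,200,8),half=2);rep("rest top",plane(t,c,.010))
ps=edgefit(s,z2p([(72,100),(253,48),(338,365),(165,413)],220,220,7),half=2)
pt=edgefit(t,z2p([(460,425),(213,415),(163,230),(378,230)],350,200,8),half=2)
print(ps,pt)
# order: scene: top-left(image)= robot end, y?; 
print(tri(s,ps[[1,0,3,2]],t,pt[[1,0,3,2]]))
E
```

```text
stand top cam
[[0.6031 0.2047 0.012 ]
 [0.5674 0.0356 0.012 ]
 [0.439  0.0643 0.012 ]
 [0.4737 0.2322 0.012 ]]
 sides mm [np.float64(172.8), np.float64(131.6), np.float64(171.5), np.float64(132.2)] centre [0.5208 0.1342 0.012 ]
  ang -101.91  ang 167.43  ang 78.31  ang -12.0
stand scene cam
[[0.4379 0.0667 0.012 ]
 [0.4738 0.2324 0.012 ]
 [0.6029 0.2055 0.012 ]
 [0.5679 0.0384 0.012 ]]
 sides mm [np.float64(169.6), np.float64(131.8), np.float64(170.7), np.float64(133.1)] centre [0.5206 0.1357 0.012 ]
  ang 77.76  ang -11.79  ang -101.83  ang 167.72
rail top, top
[[0.5565 0.1868 0.072 ]
 [0.531  0.0698 0.072 ]
 [0.5178 0.0741 0.072 ]
 [0.5427 0.1912 0.072 ]]
 sides mm [np.float64(119.8), np.float64(13.8), np.float64(119.8), np.float64(14.5)] centre [0.537  0.1305 0.072 ]
  ang -102.33  ang 161.83  ang 78.01  ang -17.94
rail top, scene
[[0.5172 0.0765 0.072 ]
 [0.5421 0.195  0.072 ]
 [0.5588 0.1924 0.072 ]
 [0.5328 0.0719 0.072 ]]
 sides mm [np.float64(121.1), np.float64(16.8), np.float64(123.3), np.float64(16.3)] centre [0.5377 0.134  0.072 ]
  ang 78.11  ang -8.84  ang -102.15  ang 163.62
rest top
[[ 0.591  -0.1503  0.01  ]
 [ 0.5923 -0.2248  0.01  ]
 [ 0.4599 -0.226   0.01  ]
 [ 0.4549 -0.1528  0.01  ]]
 sides mm [np.float64(74.5), np.float64(132.4), np.float64(73.3), np.float64(136.1)] centre [ 0.5245 -0.1885  0.01  ]
  ang -89.03  ang -179.48  ang 93.9  ang 1.08
[[229.7832 233.5087]
 [255.8856 226.3575]
 [268.623  271.9393]
 [241.4638 279.8407]] [[406.1916 251.4008]
 [374.5343 251.8243]
 [367.935  227.5125]
 [396.687  227.5125]]
[[ 0.4815 -0.1555  0.1251  0.0041]
 [ 0.4835 -0.2199  0.1271  0.0002]
 [ 0.552  -0.2213  0.0379  0.    ]
 [ 0.5511 -0.1547  0.0373  0.0004]]
```

```bash
cat > goal.py <<'E'
from h import *
from scipy.spatial.transform import Rotation as Ro
from plant import robot
np.set_printoptions(precision=4,suppress=True)
def frame(x,y,deg):
    a=np.radians(deg);return lambda p: np.array([x+p[0]*np.cos(a)-p[1]*np.sin(a), y+p[0]*np.sin(a)+p[1]*np.cos(a), p[2]])
REST=frame(.5255,-.188,.8);STAND=frame(.5207,.1350,-12.0)
def to(tcp,deg):
    """moves needed: tool shift mm & yaw so tool y axis lies along world dir deg+90 (mod 180)"""
    o=robot.get_obs();R=Ro.from_rotvec(o["tool_rot"]).as_matrix()
    d=R.T@(np.array(tcp)-o["ee_pos"])*1e3
    y=R[:,1];cur=np.degrees(np.arctan2(y[1],y[0]));err=(deg+90-cur+90)%180-90
    print("t",round(o["t"],2),"tcp",o["ee_pos"],"axes x",R[:,0],"y",y,"z",R[:,2])
    print("shift tool mm",d.round(1),"yaw (tool z down => -world)",round(-np.radians(err),4),"force",o["wrist_force"],"grip",o["grip_width"])
E
python3 - <<'E'
from goal import *
g=REST((-.0152,0,.0677));print("grasp",g)
to(g+[0,0,.171+.10],.8)
E
```

```text
grasp [ 0.5103 -0.1882  0.0677]
t 0.1 tcp [ 0.1471 -0.5556  0.4038] axes x [0.9667 0.2559 0.0004] y [ 0.2559 -0.9667 -0.0016] z [-0.0001  0.0017 -1.    ]
shift tool mm [ 445.1 -262.1   65.7] yaw (tool z down => -world) 0.2448 force [ 0.1505 -0.2765  0.5473] grip 1.001189363830428
```

Emit:
{"method": "arm_command", "body": {"moves": [[40,-24,6,0.05],[80,-48,12,0.1],[125,-72,20,0.15],[170,-98,26,0.2],[210,-122,32,0.245]], "fingers": 1}}

```text
t: 0.6
ee_pos: [0.3192, -0.3832, 0.3723]
tool_rot: [-3.141, -0.018, 0.0]
wrist_force: [-0.7, 0.0, 0.4]
grip_width: 1.002
```

```bash
python3 - <<'E'
from goal import *
g=REST((-.0152,0,.0677));to(g+[0,0,.171+.10],.8)
E
```

```text
t 0.6 tcp [ 0.3192 -0.3832  0.3723] axes x [ 0.9999  0.0113 -0.    ] y [ 0.0113 -0.9999 -0.0004] z [-0.      0.0004 -1.    ]
shift tool mm [ 193.3 -192.8   33.6] yaw (tool z down => -world) -0.0026 force [-0.7174  0.0017  0.4034] grip 1.002317752991903
```

Emit:
{"method": "arm_command", "body": {"moves": [[35,-35,6,0],[75,-75,13,0],[115,-115,20,0],[155,-155,27,0],[193,-193,34,-0.003]]}}

```text
t: 1.1
ee_pos: [0.4921, -0.2052, 0.3416]
tool_rot: [-3.141, -0.027, 0.0]
wrist_force: [0.1, -0.2, -0.8]
grip_width: 1.0
```

Emit:
{"method": "arm_command", "body": {"moves": [[0,0,0,0],[0,0,0,0]]}}

```text
t: 1.3
ee_pos: [0.4914, -0.2061, 0.3414]
tool_rot: [-3.141, -0.03, 0.002]
wrist_force: [0.1, -0.2, -0.2]
grip_width: 1.0
```

```bash
python3 - <<'E'
from goal import *
g=REST((-.0152,0,.0677));to(g+[0,0,.171],.8)
t=grab("top","t1");s=grab("scene","s1")
crop(t,"t1z",330,170,120,110,6);crop(s,"s1z",170,120,160,190,4)
E
```

```text
t 1.3 tcp [ 0.4914 -0.2061  0.3414] axes x [ 0.9998  0.0194 -0.0013] y [ 0.0194 -0.9998 -0.0005] z [-0.0014  0.0004 -1.    ]
shift tool mm [ 19.3 -17.5 102.7] yaw (tool z down => -world) 0.0055 force [ 0.0607 -0.179  -0.2152] grip 0.9996587833762899
```

View pics/t1z.png

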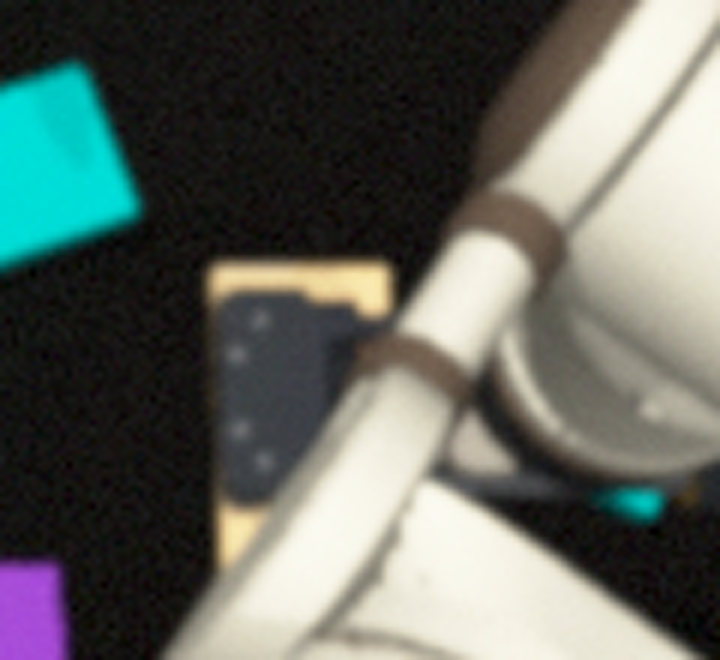

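View pics/s1z.png

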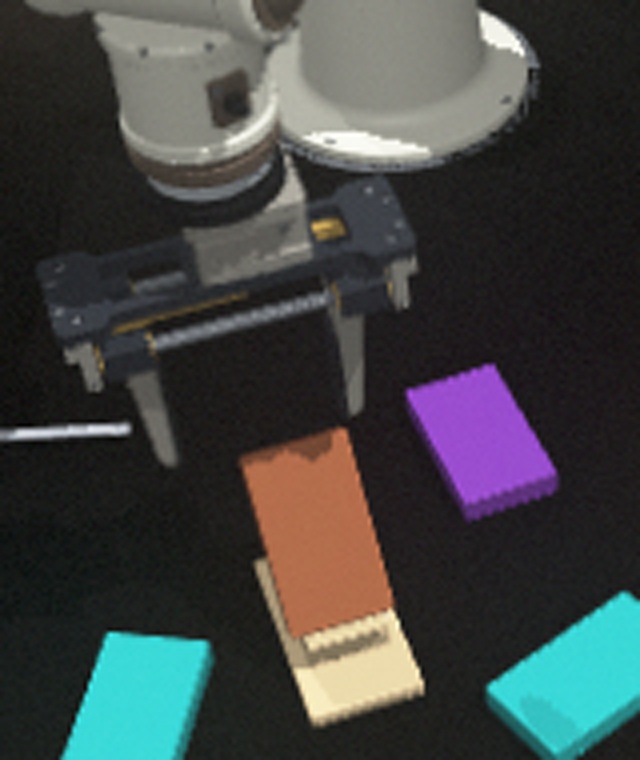

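The scene view shows the gripper jaws in line with the panel's width, still 20 mm short sideways. The fingertips are near zoomed (170,465) and (355,415). I'll move over the panel, then go down.

Emit:
{"method": "arm_command", "body": {"moves": [[10,-9,5,0.005],[19,-17.5,20,0.005],[19,-17.5,40,0.005],[19,-17.5,60,0.005],[19,-17.5,70,0.005]]}}

```text
t: 1.9
ee_pos: [0.5086, -0.1903, 0.2705]
tool_rot: [-3.14, -0.015, 0.003]
wrist_force: [-0.2, 0.2, 0.4]
grip_width: 1.003
```

```bash
python3 - <<'E'
from goal import *
g=REST((-.0152,0,.0677));to(g+[0,0,.171],.8)
s=grab("scene","s2")
crop(s,"s2z",170,120,160,190,4)
E
```

```text
t 1.9 tcp [ 0.5086 -0.1903  0.2705] axes x [ 1.      0.0093 -0.0022] y [ 0.0093 -1.     -0.0012] z [-0.0022  0.0012 -1.    ]
shift tool mm [ 1.8 -2.1 31.8] yaw (tool z down => -world) -0.0047 force [-0.1588  0.2167  0.3786] grip 1.0031349681597874
```

View pics/s2z.png

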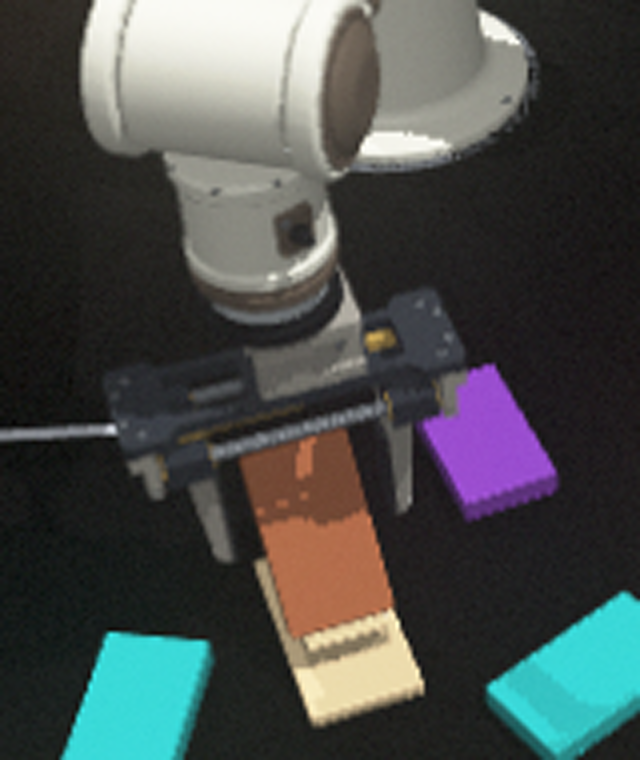

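The fingers straddle the panel about evenly, with tips near zoomed (225,558) and (402,510). I'll finish the descent and close gently.

Emit:
{"method": "arm_command", "body": {"moves": [[1,-1,12,-0.004],[2,-2,24,-0.004],[2,-2,32,-0.004],[2,-2,32,-0.004]]}}

```text
t: 2.35
ee_pos: [0.5114, -0.187, 0.2387]
tool_rot: [-3.14, -0.025, 0.003]
wrist_force: [-0.4, 0.0, 0.0]
grip_width: 0.999
```

```bash
python3 - <<'E'
from goal import *
g=REST((-.0152,0,.0677));to(g+[0,0,.171],.8)
E
```

```text
t 2.35 tcp [ 0.5114 -0.187   0.2387] axes x [ 0.9999  0.0159 -0.0021] y [ 0.0159 -0.9999 -0.0014] z [-0.0021  0.0013 -1.    ]
shift tool mm [-1.1  1.2 -0. ] yaw (tool z down => -world) 0.0019 force [-0.3865  0.0017  0.0268] grip 0.99902276311328
```

Emit:
{"method": "arm_command", "body": {"moves": [[-1,1,0,0],[-1,1,0,0],[-1,1,0,0],[-1,1,0,0],[-1,1,0,0]], "fingers": 0, "newtons": 12}}

```text
t: 2.85
ee_pos: [0.511, -0.1884, 0.2405]
tool_rot: [3.141, 0.025, 0.001]
wrist_force: [-0.1, 1.2, 2.4]
grip_width: 0.698
```

Emit:
{"method": "arm_command", "body": {"moves": [[0,0,0,0],[0,0,0,0],[0,0,0,0]]}}

```text
t: 3.15
ee_pos: [0.511, -0.1884, 0.2405]
tool_rot: [3.141, 0.025, 0.001]
wrist_force: [-0.7, 1.1, 5.2]
grip_width: 0.696
```

```bash
python3 - <<'E'
from goal import *
g=REST((-.0152,0,.0677));to(g+[0,0,.171],.8)
s=grab("scene","s3")
crop(s,"s3z",170,120,160,190,4)
E
```

```text
t 3.15 tcp [ 0.511  -0.1884  0.2405] axes x [0.9999 0.0159 0.0006] y [ 0.0159 -0.9999  0.0003] z [ 0.0006 -0.0003 -1.    ]
shift tool mm [-0.7 -0.2  1.8] yaw (tool z down => -world) 0.0019 force [-0.6891  1.0711  5.1736] grip 0.695875763382537
```

View pics/s3z.png

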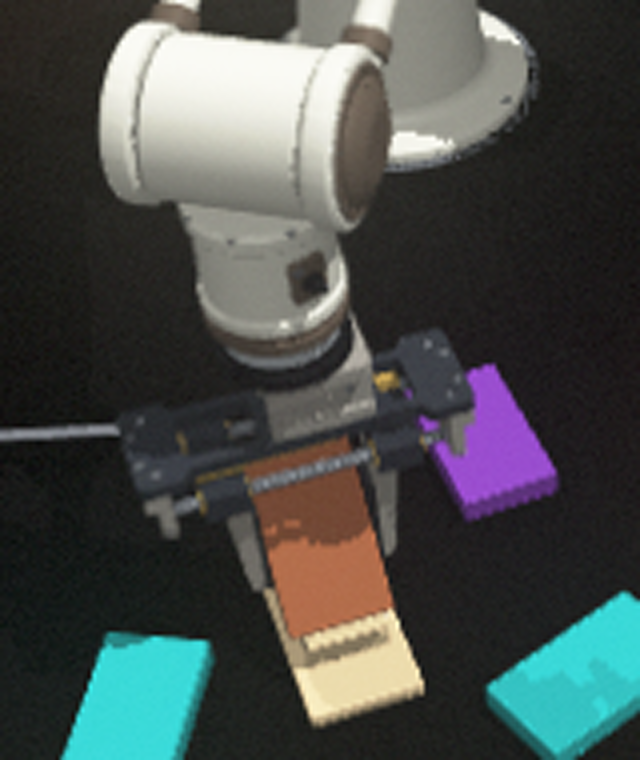

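The grip reads 0.696 × 92 = 64.0 mm, which matches the panel width, and the picture shows the fingers on both side edges. Next is the lift.

Emit:
{"method": "arm_command", "body": {"moves": [[0,0,-5,0],[0,0,-20,0],[0,0,-40,0],[0,0,-60,0],[0,0,-70,0]]}}

```text
t: 3.7
ee_pos: [0.5113, -0.1886, 0.3126]
tool_rot: [3.14, 0.025, 0.004]
wrist_force: [0.1, -0.3, -1.1]
grip_width: 0.698
```

Emit:
{"method": "arm_command", "body": {"moves": [[0,0,0,0],[0,0,0,0]]}}

```text
t: 3.9
ee_pos: [0.5106, -0.1882, 0.3096]
tool_rot: [-3.141, -0.025, 0.001]
wrist_force: [0.5, 0.2, -1.5]
grip_width: 0.697
```

```bash
python3 - <<'E'
from goal import *
to(REST((-.0152,0,.0677))+[0,0,.171],.8)
s=grab("scene","s4")
crop(s,"s4z",170,100,160,190,4)
E
```

```text
t 3.9 tcp [ 0.5106 -0.1882  0.3096] axes x [ 0.9999  0.0158 -0.0006] y [ 0.0158 -0.9999 -0.0004] z [-0.0006  0.0003 -1.    ]
shift tool mm [-0.2  0.1 70.9] yaw (tool z down => -world) 0.0018 force [ 0.5119  0.1769 -1.4507] grip 0.6973619769266534
```

View pics/s4z.png

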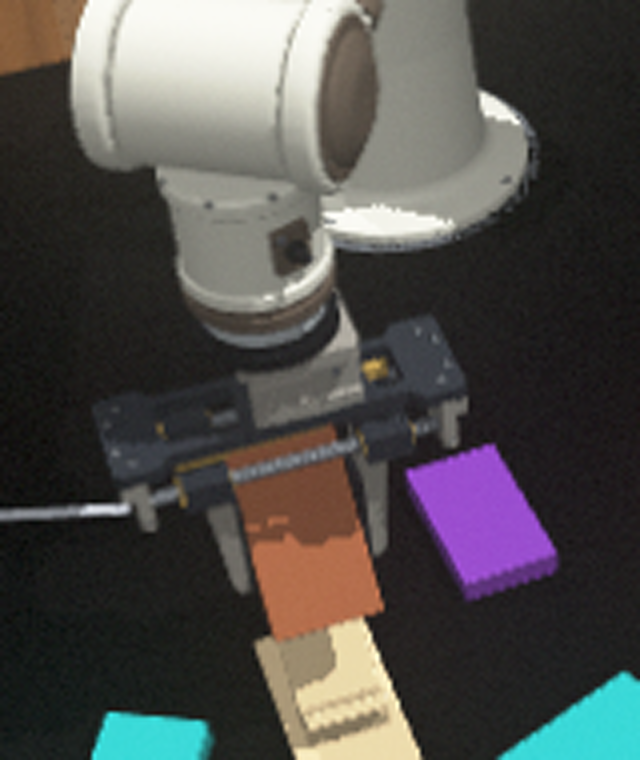

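The panel is lifted clear and still tilted, with its lower edge from zoomed (275,640) to (382,605). I'll check how it sits in the grip by intersecting rays with the planes of its two sides.

```bash
python3 - <<'E'
from goal import *
s=load("s4")
c=edgefit(s,z2p([(228,450),(335,425),(382,605),(275,640)],170,100,4),half=2,trim=.4,n=15)
c2=z2p([(275,640),(382,605)],170,100,4);print(c,c2)
o,d=ray(s,np.r_[c[3:4],c[2:3],c2])
for dd,y in zip(d,[-.220,-.156]*2):
    k=(y-o[1])/dd[1];p=o+k*dd;print(p,(p-[.5106,-.1882,.1386])*1e3)
E
```

```text
[[227.8416 211.929 ]
 [249.9415 206.3122]
 [269.4469 251.6122]
 [236.5102 260.5587]] [[238.375 259.625]
 [265.125 250.875]]
[ 0.5131 -0.22    0.0639] [  2.472  -31.8    -74.6711]
[ 0.6003 -0.156   0.1639] [89.7304 32.2    25.2722]
[ 0.5643 -0.22    0.1242] [ 53.6963 -31.8    -14.3521]
[ 0.5499 -0.156   0.1121] [ 39.2652  32.2    -26.4659]
```

The ray is almost parallel to those planes, so that check tells me nothing. The picture itself shows the tilt unchanged. I'll carry the panel to a point in front of the rail, turning to the stand's yaw.

```bash
python3 - <<'E'
from goal import *
to(STAND((-.055,0,.310)),-12)
E
```

```text
t 3.95 tcp [ 0.5104 -0.1881  0.309 ] axes x [ 0.9999  0.0158 -0.0015] y [ 0.0158 -0.9999 -0.001 ] z [-0.0016  0.001  -1.    ]
shift tool mm [ -38.3 -335.1   -0.6] yaw (tool z down => -world) 0.2252 force [-0.0404  0.4511 -1.0346] grip 0.6981766229197952
```

Emit:
{"method": "arm_command", "body": {"moves": [[-3,-20,0,0.02],[-6,-50,0,0.05],[-10,-85,0,0.08],[-14,-120,0,0.1],[-18,-155,0,0.12]]}}

```text
t: 4.45
ee_pos: [0.4896, -0.0322, 0.3087]
tool_rot: [-3.137, 0.166, 0.004]
wrist_force: [1.9, 0.9, -1.7]
grip_width: 0.694
```

```bash
python3 - <<'E'
from goal import *
to(STAND((-.055,0,.310)),-12)
E
```

```text
t 4.45 tcp [ 0.4896 -0.0322  0.3087] axes x [ 0.9944 -0.1053 -0.0023] y [-0.1053 -0.9944 -0.0006] z [-0.0023  0.0008 -1.    ]
shift tool mm [ -41.4 -175.3   -1.1] yaw (tool z down => -world) 0.1039 force [ 1.9271  0.9142 -1.6832] grip 0.6940383704204206
```

Emit:
{"method": "arm_command", "body": {"moves": [[-9,-37,0,0.02],[-19,-75,0,0.04],[-28,-112,0,0.06],[-36,-147,0,0.08],[-41,-165,0,0.1]]}}

```text
t: 4.95
ee_pos: [0.4656, 0.137, 0.3087]
tool_rot: [-3.125, 0.318, 0.004]
wrist_force: [0.2, -0.1, -0.8]
grip_width: 0.698
```

Emit:
{"method": "arm_command", "body": {"moves": [[0,-10,0,0.003],[0,-10,0,0.003]]}}

```text
t: 5.15
ee_pos: [0.4687, 0.1452, 0.3093]
tool_rot: [3.125, -0.322, -0.002]
wrist_force: [-0.7, -0.6, -0.3]
grip_width: 0.696
```

```bash
python3 - <<'E'
from goal import *
to(STAND((-.055,0,.237)),-12)
s=grab("scene","s5");t=grab("top","t5")
crop(s,"s5z",270,90,190,190,4);crop(t,"t5z",180,180,160,130,5)
E
```

```text
t 5.15 tcp [0.4687 0.1452 0.3093] axes x [ 0.979  -0.2039 -0.0011] y [-0.2039 -0.979   0.0004] z [-0.0012 -0.0001 -1.    ]
shift tool mm [-2.  -0.9 72.3] yaw (tool z down => -world) 0.0041 force [-0.7121 -0.5776 -0.3427] grip 0.6964452302509286
```

View pics/s5z.png

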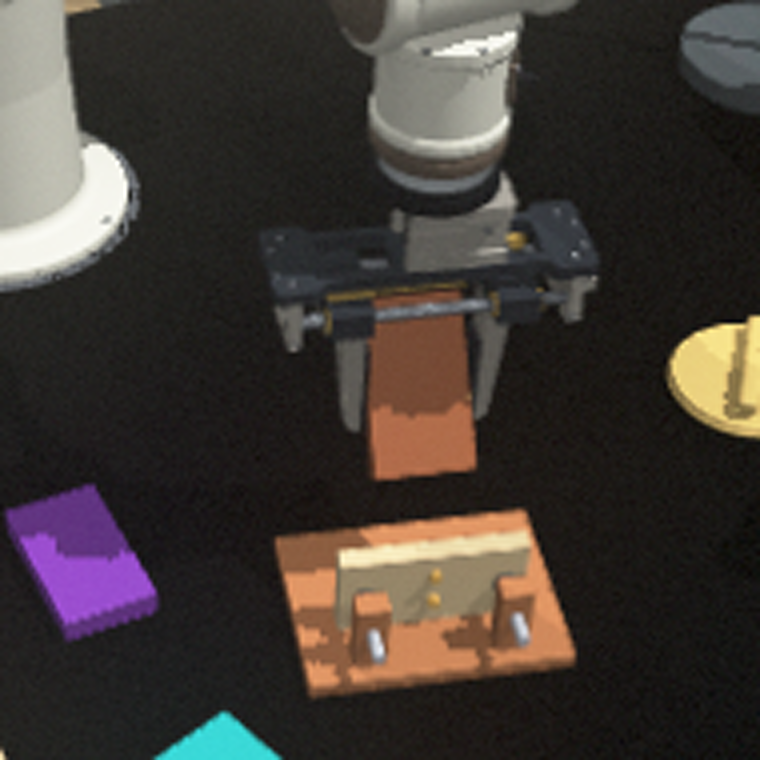

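View pics/t5z.png

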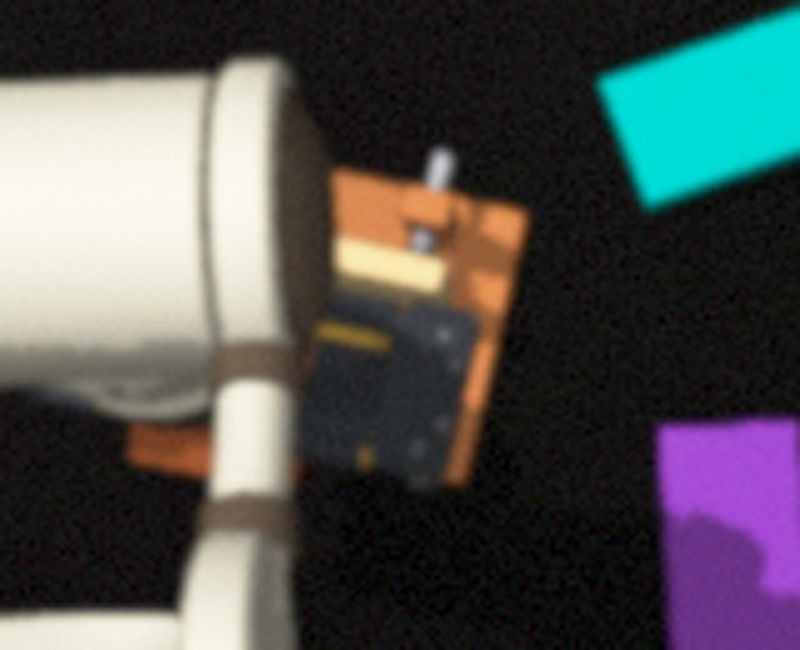

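The scene view shows the panel held in front of the rail and roughly centred on it, with its lower edge from zoomed (375,478) to (475,468). I'll check the tilt by intersecting the ray to the edge midpoint with the arc that edge must lie on.

```bash
cat >> goal.py <<'E'
def inst(p):
    a=np.radians(-12.0);d=np.array(p)-[.5207,.135,0];return np.array([d[0]*np.cos(a)+d[1]*np.sin(a),-d[0]*np.sin(a)+d[1]*np.cos(a),d[2]])
def tilt(f,uv,P,r=.0517,a0=14.6):
    # a0: angle of P->edge from panel -z axis, for P at (x -4,z 50)
    o,d=ray(f,[uv]);o=inst(o);d=inst(d[0]+[.5207,.135,0]);q=inst(P)
    A=d[0]**2+d[2]**2;B=2*(d[0]*(o[0]-q[0])+d[2]*(o[2]-q[2]));C=(o[0]-q[0])**2+(o[2]-q[2])**2-r*r
    for k in np.roots([A,B,C]):
        p=o+k*d;print("edge pt stand mm",(p*1e3),"rel",((p-q)*1e3),"tilt",np.degrees(np.arctan2(p[0]-q[0],-(p[2]-q[2])))-a0)
E
python3 - <<'E'
from goal import *
s=load("s5")
tilt(s,z2p((425,473),270,90,4),[.4687,.1452,.1383])
s=load("s4")
E
```

```text
edge pt stand mm [-29.3178   3.6364  92.335 ] rel [ 23.6666   4.4707 -45.965 ] tilt 12.64312165273689
edge pt stand mm [ -7.1234  -2.9283 114.4324] rel [ 45.861   -2.0939 -23.8676] tilt 47.905995747977975
```

Emit:
{"method": "arm_command", "body": {"moves": [[-1,0,15,0.004],[-2,-1,35,0.004],[-2,-1,55,0.004],[-2,-1,68,0.004],[-2,-1,72,0.004]]}}

```text
t: 5.75
ee_pos: [0.4666, 0.1451, 0.2365]
tool_rot: [3.123, -0.333, -0.005]
wrist_force: [-0.2, -0.4, -1.1]
grip_width: 0.697
```

Emit:
{"method": "arm_command", "body": {"moves": [[0,0,0,0],[0,0,0,0]]}}

```text
t: 5.95
ee_pos: [0.4676, 0.1457, 0.2389]
tool_rot: [-3.124, 0.332, -0.002]
wrist_force: [-0.8, -0.8, -1.0]
grip_width: 0.692
```

```bash
python3 - <<'E'
from goal import *
to(STAND((-.055,0,.237)),-12)
s=grab("scene","s6");crop(s,"s6z",310,130,120,150,5)
E
```

```text
t 5.95 tcp [0.4676 0.1457 0.2389] axes x [ 0.9777 -0.21    0.0014] y [-0.21   -0.9777 -0.0004] z [ 0.0015  0.0001 -1.    ]
shift tool mm [-0.9 -0.5  1.9] yaw (tool z down => -world) -0.0021 force [-0.7817 -0.8218 -1.0272] grip 0.6920161996270572
```

View pics/s6z.png

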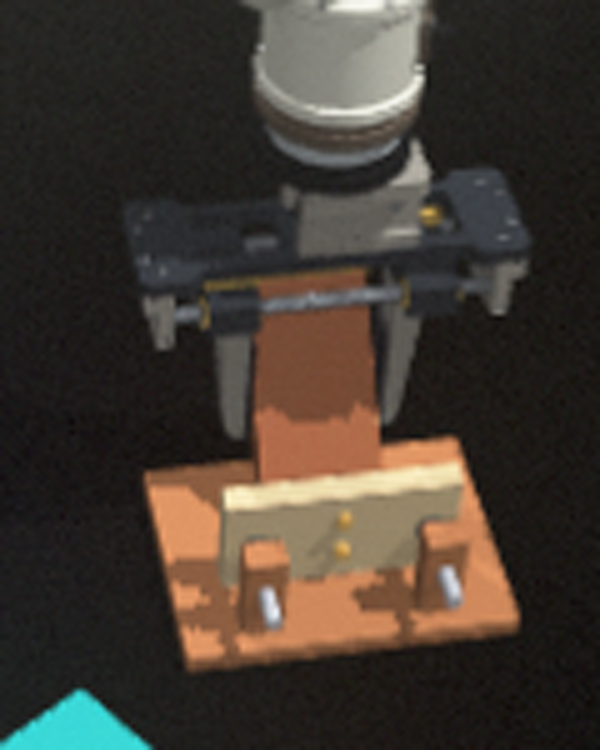

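The panel now sits just before the rail with its lower edge behind it. It may be a few millimetres towards -y, so I'll recheck that at contact. I'll lighten the grip so the panel can turn in the pads, and advance slowly.

Emit:
{"method": "arm_command", "body": {"moves": [[3,0,0,0],[7,0,0,0],[11,0,0,0],[14,0,0,0],[16,0,0,0]], "newtons": 8}}

```text
t: 6.5
ee_pos: [0.4831, 0.1425, 0.2381]
tool_rot: [-3.124, 0.331, -0.0]
wrist_force: [-0.5, 0.5, -0.4]
grip_width: 0.699
```

Emit:
{"method": "arm_command", "body": {"moves": [[2,0,0,0],[4,0,0,0],[6,0,0,0],[8,0,0,0]]}}

```text
t: 6.9
ee_pos: [0.4906, 0.1409, 0.238]
tool_rot: [3.124, -0.331, -0.0]
wrist_force: [0.2, -1.2, -1.0]
grip_width: 0.696
```

Emit:
{"method": "arm_command", "body": {"moves": [[1,0,0,0],[2,0,0,0],[4,0,0,0],[5,0,0,0]]}}

```text
t: 7.3
ee_pos: [0.495, 0.14, 0.2378]
tool_rot: [-3.124, 0.331, 0.004]
wrist_force: [-5.1, 1.9, 2.2]
grip_width: 0.697
```

```bash
python3 - <<'E'
from goal import *
to(STAND((-.003,0,.237)),-12)
s=grab("scene","s7");crop(s,"s7z",310,130,120,150,5)
E
```

```text
t 7.3 tcp [0.495  0.14   0.2378] axes x [ 0.9778 -0.2097 -0.0025] y [-0.2097 -0.9778  0.0002] z [-0.0024  0.0004 -1.    ]
shift tool mm [23.2 -0.5  0.7] yaw (tool z down => -world) -0.0018 force [-5.0673  1.9215  2.21  ] grip 0.6968762042429657
```

View pics/s7z.png

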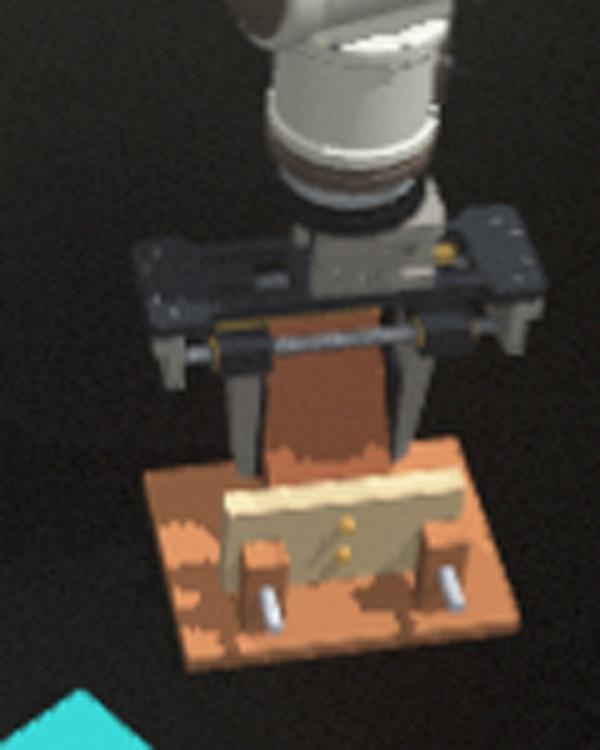

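The wrist reads about 5.4 N and the panel edge is now on the rail, which has given slightly. I'll keep turning the panel.

Emit:
{"method": "arm_command", "body": {"moves": [[1,0,0,0],[2,0,0,0],[3,0,0,0],[4,0,0,0],[5,0,0,0]]}}

```text
t: 7.85
ee_pos: [0.4991, 0.1393, 0.2376]
tool_rot: [-3.124, 0.331, 0.008]
wrist_force: [-9.5, 2.8, 6.8]
grip_width: 0.697
```

Emit:
{"method": "arm_command", "body": {"moves": [[1,0,0,0],[2,0,0,0],[3,0,0,0],[4,0,0,0],[5,0,0,0]]}}

```text
t: 8.35
ee_pos: [0.504, 0.1382, 0.2376]
tool_rot: [-3.124, 0.331, 0.008]
wrist_force: [-9.1, 2.0, 6.2]
grip_width: 0.698
```

```bash
python3 - <<'E'
from goal import *
to(STAND((-.003,0,.237)),-12)
s=grab("scene","s8");crop(s,"s8z",310,130,120,150,5)
E
```

```text
t 8.35 tcp [0.504  0.1382 0.2376] axes x [ 0.9778 -0.2093 -0.0049] y [-0.2093 -0.9779  0.0005] z [-0.0049  0.0006 -1.    ]
shift tool mm [14.  -0.4  0.6] yaw (tool z down => -world) -0.0014 force [-9.103   1.9798  6.1711] grip 0.697649569041691
```

View pics/s8z.png

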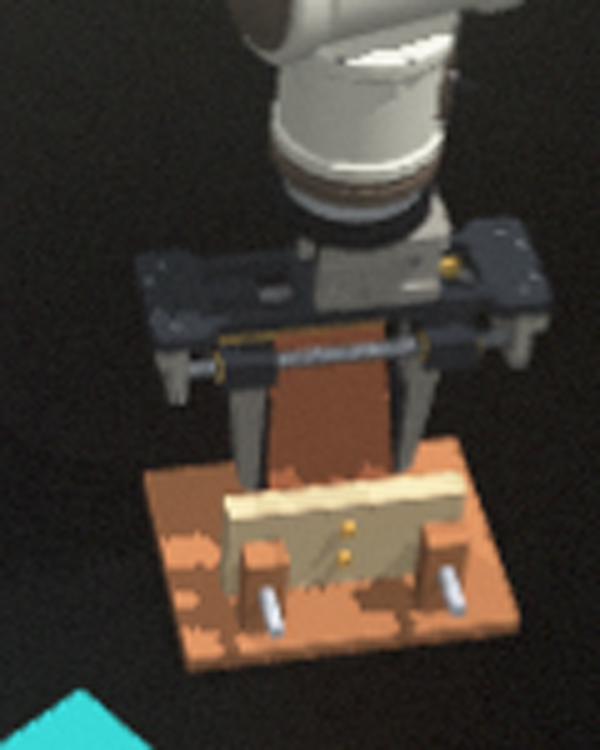

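The panel is turning, but there is about 6 N of upward friction at the rail. I'll raise the arm slightly while advancing so the edge doesn't drag.

Emit:
{"method": "arm_command", "body": {"moves": [[1,0,-1,0],[2,0,-2,0],[3,0,-3,0],[4,0,-4,0],[5,0,-5,0]]}}

```text
t: 8.9
ee_pos: [0.5096, 0.1369, 0.2425]
tool_rot: [-3.124, 0.331, 0.003]
wrist_force: [-3.8, 1.0, -0.8]
grip_width: 0.696
```

Emit:
{"method": "arm_command", "body": {"moves": [[1,0,0,0],[2,0,-0.5,0],[3,0,-1,0],[4,0,-1.5,0],[5,0,-2,0]]}}

```text
t: 9.4
ee_pos: [0.5151, 0.1357, 0.245]
tool_rot: [-3.124, 0.331, -0.0]
wrist_force: [-3.7, 1.9, -0.7]
grip_width: 0.697
```

```bash
python3 - <<'E'
from goal import *
to(STAND((-.003,0,.237)),-12)
s=grab("scene","s9");crop(s,"s9z",310,130,120,150,5)
E
```

```text
t 9.4 tcp [0.5151 0.1357 0.245 ] axes x [ 0.9778 -0.2096  0.0001] y [-0.2096 -0.9778 -0.0001] z [ 0.0001  0.0001 -1.    ]
shift tool mm [ 2.7 -0.5  8. ] yaw (tool z down => -world) -0.0018 force [-3.6912  1.9004 -0.6971] grip 0.696584312226301
```

View pics/s9z.png

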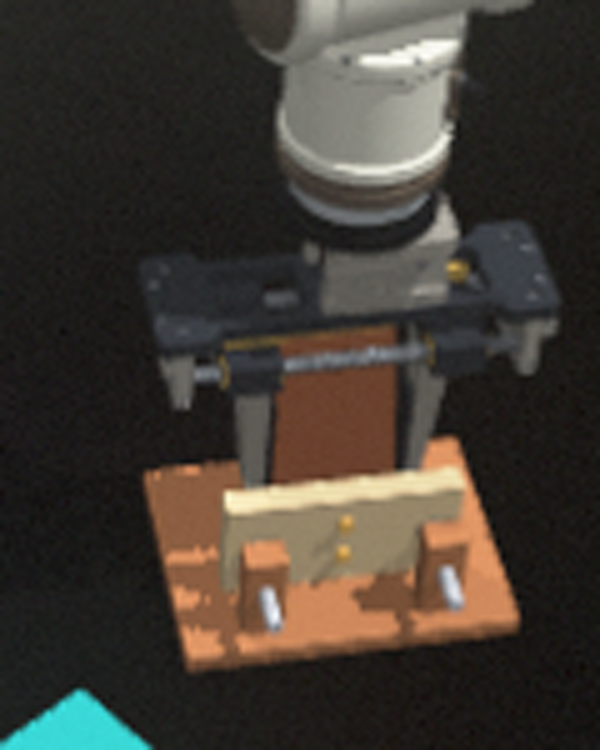

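The force has dropped to about 4 N and the panel is nearly upright. By eye it sits a little left of the rail's middle (336 against about 343 in zoomed columns), so I'll measure that.

```bash
python3 - <<'E'
from goal import *
s=load("s9")
def atx(uv,x):
    o,d=ray(s,uv);o=inst(o);out=[]
    for q in d:
        q=inst(q+[.5207,.135,0]);k=(x-o[0])/q[0];out.append((o+k*q)*1e3)
    return np.array(out)
# panel side edges from row samples; gradient subpixel along rows v=206..222
im=cv2.cvtColor(s["image"],cv2.COLOR_RGB2HSV)
for v in (208,212,216,220): print(v,[tuple(int(c) for c in s["image"][v,u]) for u in range(360,370)],[tuple(int(c) for c in s["image"][v,u]) for u in range(385,394)])
print("panel sides",atx(z2p([(276,440),(398,430)],310,130,5),.010))
print("rail front-top ends",atx(z2p([(222,495),(463,471)],310,130,5),.012))
c=edgefit(s,z2p([(226,492),(460,469),(463,490),(226,515)],310,130,5),half=1.5);print("rail top",[inst(p)*1e3 for p in plane(s,c,.072)])
E
```

```text
208 [(47, 46, 45), (47, 47, 48), (53, 53, 53), (51, 52, 51), (46, 42, 44), (68, 50, 41), (88, 56, 46), (106, 67, 45), (106, 65, 45), (103, 62, 41)] [(106, 65, 45), (106, 63, 44), (107, 67, 46), (95, 60, 43), (57, 44, 36), (30, 27, 28), (37, 36, 40), (52, 50, 48), (80, 78, 74)]
212 [(96, 93, 87), (97, 93, 87), (93, 90, 85), (89, 87, 82), (39, 35, 31), (75, 48, 37), (105, 66, 44), (107, 65, 45), (106, 65, 44), (106, 66, 47)] [(105, 64, 44), (105, 66, 45), (105, 63, 44), (91, 57, 38), (42, 33, 30), (30, 31, 29), (37, 34, 35), (64, 60, 57), (92, 91, 84)]
216 [(93, 92, 86), (95, 91, 86), (92, 89, 86), (76, 72, 70), (46, 39, 36), (89, 59, 43), (106, 64, 46), (103, 62, 41), (105, 64, 43), (107, 66, 47)] [(109, 68, 49), (105, 66, 47), (105, 63, 43), (94, 59, 41), (42, 34, 31), (31, 30, 31), (50, 49, 48), (83, 81, 77), (96, 94, 88)]
220 [(95, 93, 85), (93, 90, 84), (88, 86, 81), (43, 40, 40), (53, 42, 37), (105, 63, 42), (105, 64, 43), (106, 65, 44), (106, 67, 43), (107, 65, 47)] [(106, 65, 44), (106, 65, 45), (108, 68, 47), (94, 59, 41), (41, 34, 31), (37, 37, 38), (63, 61, 58), (93, 91, 85), (93, 90, 84)]
panel sides [[ 10.     -33.2216 102.5547]
 [ 10.      27.4784 100.3159]]
rail front-top ends [[ 12.     -58.8164  70.2059]
 [ 12.      63.2216  68.2675]]
rail top [array([ 11.3733, -58.0219,  72.    ]), array([11.7175, 64.2803, 72.    ]), array([27.6245, 61.8773, 72.    ]), array([ 26.9142, -60.994 ,  72.    ])]
```

Measured in the same scene view, the panel's sides centre at about -2 mm and the rail at about +2.3 mm. Tool pose plus the top-view calibration says about -0.5 mm. I'll shift 3 mm towards +y, then close on the rail.

Emit:
{"method": "arm_command", "body": {"moves": [[-4,0,0,0],[-5,-1.5,0,0],[-5,-3,0,0],[-2,-3,0,0],[1,-3,0,0]]}}

```text
t: 9.95
ee_pos: [0.5166, 0.1385, 0.2452]
tool_rot: [-3.124, 0.331, 0.002]
wrist_force: [-4.3, 2.4, 2.8]
grip_width: 0.699
```

Emit:
{"method": "arm_command", "body": {"moves": [[1,0,0,0],[2,0,0,0],[3,0,0,0],[4,0,0,0],[5,0,0,0]]}}

```text
t: 10.45
ee_pos: [0.521, 0.1375, 0.2447]
tool_rot: [3.124, -0.331, -0.004]
wrist_force: [-5.7, 1.2, 3.2]
grip_width: 0.694
```

```bash
python3 - <<'E'
from goal import *
to(STAND((-.003,.003,.237)),-12)
s=grab("scene","s10");crop(s,"s10z",310,130,120,150,5)
E
```

```text
t 10.45 tcp [0.521  0.1375 0.2447] axes x [ 0.9778 -0.2096 -0.0028] y [-0.2096 -0.9778  0.0004] z [-0.0028  0.0002 -1.    ]
shift tool mm [-2.7 -0.5  7.8] yaw (tool z down => -world) -0.0017 force [-5.7306  1.1752  3.205 ] grip 0.6941771622221912
```

View pics/s10z.png

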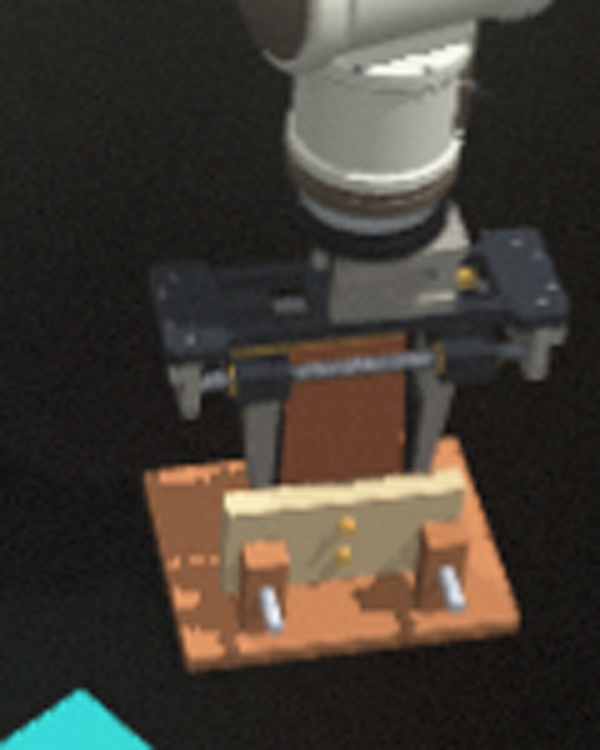

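The panel is almost flat on the rail and centred in the view. Now I'll ease off a little and lower it until its bottom meets the base.

Emit:
{"method": "arm_command", "body": {"moves": [[-2,0,1,0],[-2,0,3,0],[-2,0,5,0],[-2,0,7,0],[-2,0,8,0]]}}

```text
t: 11.0
ee_pos: [0.5194, 0.1378, 0.2367]
tool_rot: [3.124, -0.331, -0.001]
wrist_force: [-3.9, 0.5, 1.3]
grip_width: 0.703
```

Emit:
{"method": "arm_command", "body": {"moves": [[0,0,0.5,0],[0,0,1,0],[0,0,1.5,0],[0,0,2,0]]}}

```text
t: 11.4
ee_pos: [0.5195, 0.1378, 0.235]
tool_rot: [-3.124, 0.331, -0.0]
wrist_force: [-3.0, 0.9, 2.0]
grip_width: 0.698
```

```bash
python3 - <<'E'
from goal import *
to(STAND((-.003,.003,.233)),-12)
s=grab("scene","s11");crop(s,"s11z",310,130,120,150,5)
E
```

```text
t 11.4 tcp [0.5195 0.1378 0.235 ] axes x [ 0.9778 -0.2096  0.    ] y [-0.2096 -0.9778 -0.    ] z [ 0.  0. -1.]
shift tool mm [-1.3 -0.5  2. ] yaw (tool z down => -world) -0.0018 force [-3.0146  0.8686  2.0318] grip 0.697886667527849
```

View pics/s11z.png

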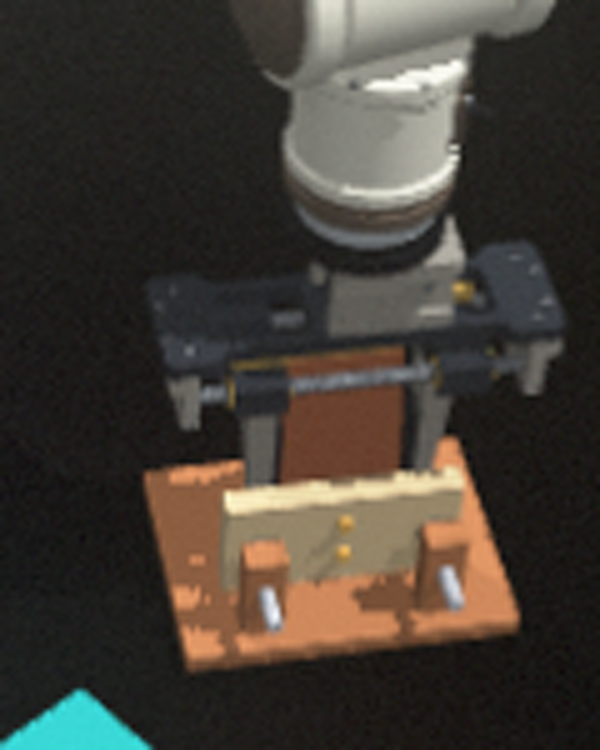

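Emit:
{"method": "arm_command", "body": {"moves": [[1,0,0,0],[2,0,0,0],[3,0,0,0],[4,0,0,0],[4,0,0,0]]}}

```text
t: 11.95
ee_pos: [0.5234, 0.137, 0.235]
tool_rot: [-3.124, 0.331, 0.001]
wrist_force: [-4.9, 1.5, 2.8]
grip_width: 0.696
```

```bash
python3 - <<'E'
from goal import *
to(STAND((-.003,.003,.233)),-12)
E
```

```text
t 11.95 tcp [0.5234 0.137  0.235 ] axes x [ 0.9778 -0.2097 -0.0005] y [-0.2097 -0.9778 -0.    ] z [-0.0005  0.0001 -1.    ]
shift tool mm [-5.2 -0.5  2. ] yaw (tool z down => -world) -0.0018 force [-4.8761  1.4621  2.7639] grip 0.6958842585430898
```

Emit:
{"method": "arm_command", "body": {"moves": [[-1,0,0.3,0],[-2,0,0.7,0],[-2,0,1,0],[-2,0,1.5,0],[-2,0,2,0]]}}

```text
t: 12.45
ee_pos: [0.5216, 0.1373, 0.2331]
tool_rot: [-3.124, 0.331, -0.001]
wrist_force: [-1.1, 1.1, 0.6]
grip_width: 0.695
```

```bash
python3 - <<'E'
from goal import *
to(STAND((-.003,.003,.233)),-12)
E
```

```text
t 12.45 tcp [0.5216 0.1373 0.2331] axes x [ 0.9778 -0.2096  0.0006] y [-0.2096 -0.9778 -0.0001] z [ 0.0006 -0.     -1.    ]
shift tool mm [-3.4 -0.5  0.1] yaw (tool z down => -world) -0.0018 force [-1.1268  1.1373  0.6491] grip 0.695234751697531
```

```bash
python3 - <<'E'
from goal import *
s=grab("scene","s12");crop(s,"s12z",335,185,75,75,8)
t=grab("top","t12");crop(t,"t12z",180,180,130,110,6)
E
```

```text
(no output)
```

View pics/s12z.png

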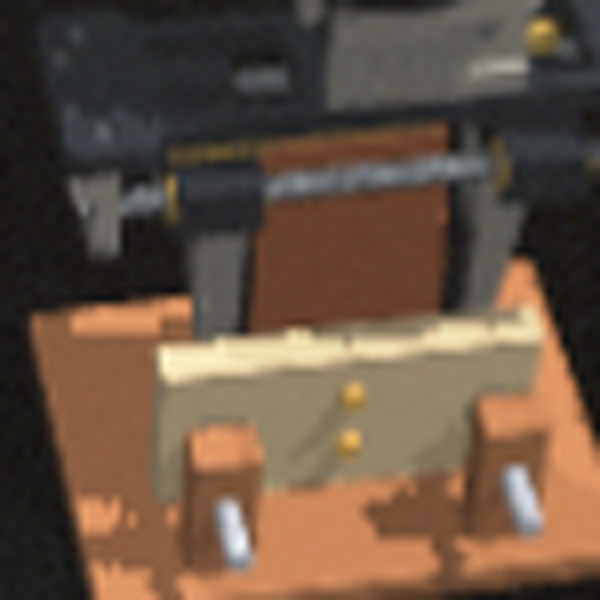

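View pics/t12z.png

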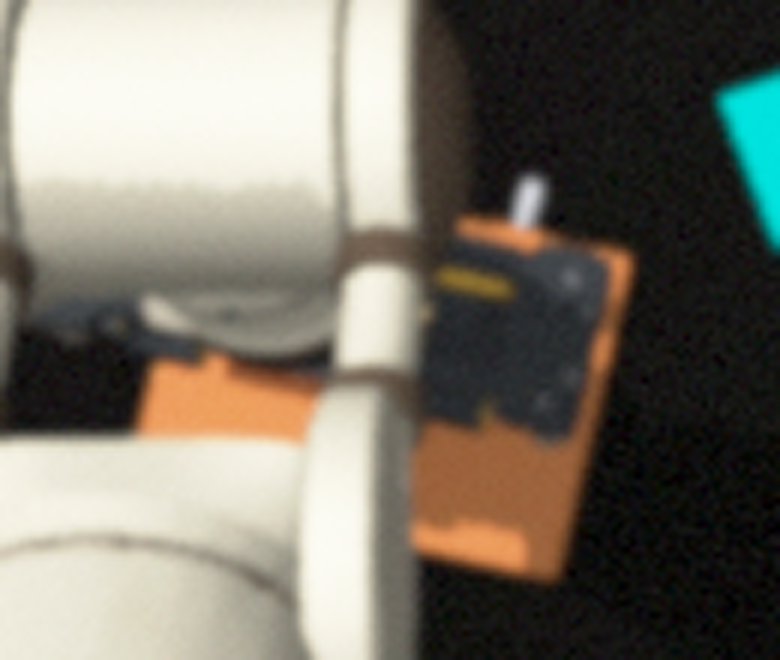

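The panel now reads as centred (347 against 350 in zoomed columns). With the grip still moderate, I'll push further to check that the force rises at the spring rate of 1.5 N/mm, which would mean the panel is flat and not still turning.

Emit:
{"method": "arm_command", "body": {"moves": [[1,0,0,0],[2,0,0,0],[3,0,0,0],[3,0,0,0],[3,0,0,0]], "newtons": 12}}

```text
t: 13.05
ee_pos: [0.5241, 0.1368, 0.2329]
tool_rot: [-3.124, 0.331, 0.003]
wrist_force: [-6.0, 0.9, 2.7]
grip_width: 0.699
```

```bash
cat > st.py <<'E'
from goal import *
import sys
o=robot.get_obs();p=inst(o["ee_pos"])*1e3;a=np.radians(-12);f=o["wrist_force"]
print("t",round(o["t"],2),"P stand mm",(p-[0,0,171]).round(2),"F stand x",round(f[0]*np.cos(a)+f[1]*np.sin(a),2),"y",round(-f[0]*np.sin(a)+f[1]*np.cos(a),2),"z",round(f[2],2),"torque",o["wrist_torque"].round(2))
E
python3 st.py
```

```text
t 13.05 P stand mm [ 2.92  2.5  61.92] F stand x -6.02 y -0.34 z 2.71 torque [0.26 1.03 0.05]
```

Emit:
{"method": "arm_command", "body": {"moves": [[1,0,0,0],[2,0,0,0],[2,0,0,0],[2,0,0,0]]}}

```text
t: 13.45
ee_pos: [0.5256, 0.1365, 0.2327]
tool_rot: [-3.124, 0.331, 0.005]
wrist_force: [-7.0, 1.3, 4.1]
grip_width: 0.696
```

```bash
python3 st.py
```

```text
t 13.45 P stand mm [ 4.53  2.51 61.75] F stand x -7.12 y -0.17 z 4.11 torque [0.39 1.44 0.05]
```

Emit:
{"method": "arm_command", "body": {"moves": [[1,0,0,0],[2,0,0,0],[2,0,0,0],[2,0,0,0]]}}

```text
t: 13.85
ee_pos: [0.5274, 0.1362, 0.2326]
tool_rot: [-3.124, 0.331, 0.006]
wrist_force: [-6.9, 1.0, 4.5]
grip_width: 0.696
```

```bash
python3 st.py;python3 -c "
from goal import *
s=grab('scene','s13');crop(s,'s13z',335,185,75,75,8)"
```

```text
t 13.85 P stand mm [ 6.32  2.53 61.65] F stand x -6.96 y -0.43 z 4.51 torque [0.42 1.56 0.09]
```

View pics/s13z.png

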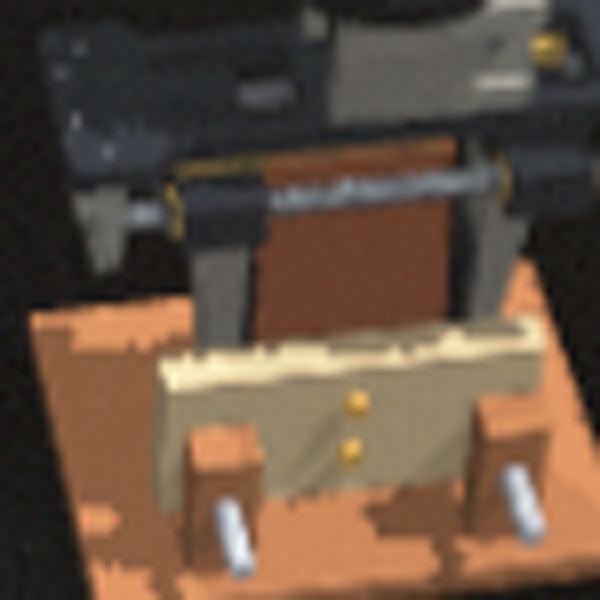

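The force levels off near 7 N while the tool advances 1.8 mm, so the panel is slipping in the pads or friction on the base is taking some of the push. I'll measure how far the rail has given directly, by tracking the brass screws and the rail's top edge in the images.

```bash
cat > rail.py <<'E'
from goal import *
def screws(f):
    im=f["image"][220:250,360:395].astype(float)
    # brass: red-blue high, compared with wood
    w=np.clip((im[:,:,0]-im[:,:,2])-55,0,None)
    w[: ,:5]=0
    m=(w>0).astype(np.uint8)
    n,l,st,ce=cv2.connectedComponentsWithStats(m)
    out=[]
    for i in range(1,n):
        if 3<=st[i,4]<=40:
            ys,xs=np.where(l==i);ww=w[ys,xs];out.append((360+(xs*ww).sum()/ww.sum(),220+(ys*ww).sum()/ww.sum(),st[i,4]))
    return out
def onface(f,uv,y):
    # ray meets plane stand z? use two: return x at given z
    pass
def give(f,ref):
    p=[(u,v) for u,v,a in f];return p
def edgev(f,x=None):
    """bottom/back top edge of the rail: subpixel row of bright->dark transition along columns; return mean v"""
    g=cv2.cvtColor(f["image"],cv2.COLOR_RGB2GRAY).astype(float);vs=[]
    for u in range(362,394):
        c=cv2.GaussianBlur(g[:,u:u+1],(1,5),.8).ravel()[224:236];d=np.diff(c);j=d.argmin()
        if 0<j<len(d)-1:
            a,b,e=d[j-1],d[j],d[j+1];k=j+.5*(a-e)/(a-2*b+e);vs.append((u,224+k+.5))
    return np.array(vs)
E
python3 - <<'E'
from rail import *
for n in ["scene0","s1","s6","s7","s8","s9","s10","s11","s12","s13"]:
    f=load(n);e=edgev(f);k=np.polyfit(e[:,0]-378,e[:,1],1);r=e[:,1]-np.polyval(k,e[:,0]-378)
    g=e[abs(r)<.6];k=np.polyfit(g[:,0]-378,g[:,1],1)
    print(n,[tuple(round(x,2) for x in q) for q in screws(f)],"edge v@378",k.round(3),len(g))
f=load("scene0")
a=proj(f,[STAND((.024,0,.072))]);b=proj(f,[STAND((.034,0,.072))]);print("px per 10mm",b-a, a)
E
```

```text
scene0 [(np.float64(378.65), np.float64(233.47), np.int32(13)), (np.float64(378.09), np.float64(239.49), np.int32(14))] edge v@378 [ -0.114 229.085] 32
s1 [(np.float64(378.66), np.float64(233.48), np.int32(14)), (np.float64(394.0), np.float64(236.03), np.int32(4)), (np.float64(378.09), np.float64(239.48), np.int32(14))] edge v@378 [ -0.115 229.073] 32
s6 [(np.float64(378.66), np.float64(233.48), np.int32(13)), (np.float64(378.07), np.float64(239.49), np.int32(13))] edge v@378 [ -0.118 229.067] 32
s7 [(np.float64(379.04), np.float64(234.47), np.int32(14)), (np.float64(394.0), np.float64(235.3), np.int32(4)), (np.float64(378.29), np.float64(240.41), np.int32(16))] edge v@378 [ -0.116 230.111] 32
s8 [(np.float64(379.2), np.float64(235.13), np.int32(14)), (np.float64(394.0), np.float64(235.59), np.int32(4)), (np.float64(378.38), np.float64(241.1), np.int32(15))] edge v@378 [ -0.113 230.821] 32
s9 [(np.float64(378.88), np.float64(234.27), np.int32(13)), (np.float64(394.0), np.float64(235.8), np.int32(3)), (np.float64(378.17), np.float64(240.23), np.int32(14))] edge v@378 [ -0.114 229.883] 32
s10 [(np.float64(379.04), np.float64(234.48), np.int32(14)), (np.float64(394.0), np.float64(235.13), np.int32(3)), (np.float64(378.28), np.float64(240.41), np.int32(15))] edge v@378 [ -0.112 230.146] 32
s11 [(np.float64(378.8), np.float64(234.19), np.int32(14)), (np.float64(394.0), np.float64(235.69), np.int32(3)), (np.float64(378.29), np.float64(240.1), np.int32(13))] edge v@378 [ -0.111 229.829] 32
s12 [(np.float64(378.77), np.float64(234.03), np.int32(13)), (np.float64(378.13), np.float64(239.84), np.int32(12))] edge v@378 [ -0.104 229.732] 32
s13 [(np.float64(379.17), np.float64(235.02), np.int32(13)), (np.float64(378.37), np.float64(241.05), np.int32(16))] edge v@378 [ -0.101 230.943] 32
px per 10mm [[0.9043 2.9392]] [[378.5511 228.9843]]
```

The rail tracking agrees with the wrist force in the earlier views. In the latest view the rail has given about 5.3 to 6.3 mm. The base is also carrying some load, with Fz at +4.5 N. I'll check the panel's tilt from the image direction of its side edges.

```bash
cat >> rail.py <<'E'
def sides(f,v0,v1,ul,ur):
    """fit panel's left,right side edges by max gradient of (R-B) along rows"""
    g=cv2.GaussianBlur(f["image"].astype(np.float32),(0,0),.6);c=g[:,:,0]-g[:,:,2];out=[]
    for u0,sg in ((ul,1),(ur,-1)):
        pts=[]
        for v in range(v0,v1):
            r=c[v,u0-4:u0+6]*sg;d=np.diff(r);j=d.argmax()
            if 0<j<len(d)-1:
                a,b,e=d[j-1],d[j],d[j+1];pts.append((v,u0-4+j+.5+.5*(a-e)/(a-2*b+e)))
        pts=np.array(pts);k=np.polyfit(pts[:,0],pts[:,1],1);r=pts[:,1]-np.polyval(k,pts[:,0]);m=abs(r)<.4
        k=np.polyfit(pts[m,0],pts[m,1],1);out.append((k[0],np.polyval(k,(v0+v1)/2),m.sum(),r[m].std()))
    return out
def predict(f,xf,y0,th,v0,v1):
    """predicted side slopes for tilt th(deg, top towards -x); face at x=xf at z 72mm"""
    res=[]
    for y in (y0-.032,y0+.032):
        z=np.array([.075,.105]);P=[STAND((xf-(q-.072)*np.tan(np.radians(th)),y,q)) for q in z];p=proj(f,P)
        s=(p[1,0]-p[0,0])/(p[1,1]-p[0,1]);res.append((s,p[0,0]+s*((v0+v1)/2-p[0,1])))
    return res
E
python3 - <<'E'
from rail import *
f=load("s13")
for a,b in ((211,225),(212,226),(210,222)):
    m=sides(f,a,b,366,390);print([tuple(round(float(x),3) for x in q) for q in m])
for th in (-10,-5,0,5,10): print(th,np.array(predict(f,.0152,.0025,th,211,225)).round(3).tolist())
for n,x,ul,ur in (("s9",.0125,365,388),("s10",.0138,367,391),("s11",.0125,367,391),("s12",.0118,366,390)):
    f=load(n);a,b=(208,222)
    m=sides(f,a,b,ul,ur);p0=predict(f,x,.0025,0,a,b);p5=predict(f,x,.0025,5,a,b)
    print(n,[round(float(q[0]),3) for q in m],"tilt est",[round(5*(m[i][0]-p0[i][0])/(p5[i][0]-p0[i][0]),1) for i in (0,1)])
E
```

```text
[(-0.131, 367.037, 9.0, 0.143), (-0.023, 390.474, 14.0, 0.032)]
[(-0.123, 366.923, 10.0, 0.163), (-0.034, 390.413, 14.0, 0.101)]
[(0.001, 366.689, 5.0, 0.081), (-0.024, 390.528, 12.0, 0.027)]
-10 [[-0.166, 367.629], [-0.24, 393.069]]
-5 [[-0.12, 367.187], [-0.183, 392.673]]
0 [[-0.084, 366.83], [-0.136, 392.354]]
5 [[-0.053, 366.533], [-0.098, 392.087]]
10 [[-0.027, 366.277], [-0.065, 391.857]]
s9 [-0.042, -0.011] tilt est [np.float64(6.7), np.float64(16.3)]
s10 [-0.047, -0.01] tilt est [np.float64(5.9), np.float64(16.3)]
s11 [-0.122, -0.064] tilt est [np.float64(-6.3), np.float64(9.4)]
s12 [-0.082, -0.059] tilt est [np.float64(0.1), np.float64(10.0)]
```

The panel's measured width is about 2 px too narrow, so one edge fit is not on the true edge. I'll look at a contrast-boosted zoom.

```bash
python3 - <<'E'
from rail import *
f=load("s13");im=f["image"][198:262,345:412,::-1].astype(float)
im=np.clip(255*(im/255)**.5,0,255).astype(np.uint8)
im=cv2.resize(im,None,fx=9,fy=9,interpolation=cv2.INTER_CUBIC)
# overlay predicted vertical panel edges
for y in (-.0295,.0345):
    for th,c in ((0,(0,255,0)),):
        p=proj(f,[STAND((.0152,y,z)) for z in (.073,.122)])
        q=((p-[345,198]+.5)*9).astype(int);cv2.line(im,tuple(q[0]),tuple(q[1]),c,1)
cv2.imwrite("pics/s13b.png",im)
E
```

```text
(no output)
```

View pics/s13b.png

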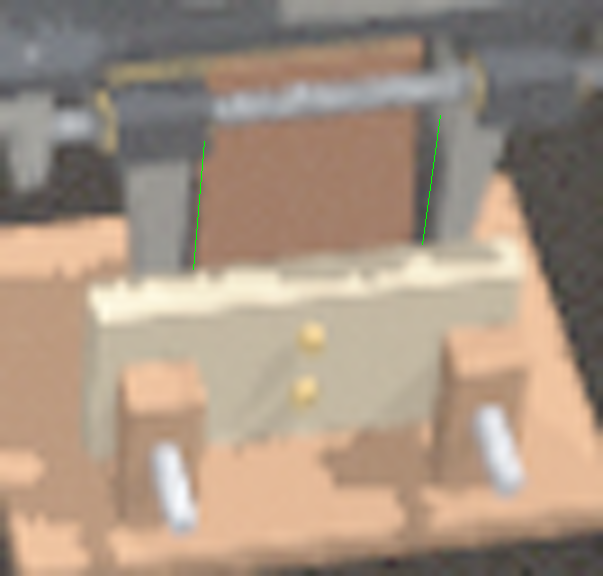

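The right edge is the reliable one, since the camera looks from the -y side and the left finger hides part of the left edge. Together with dx ≈ 9 mm, this suggests the pads sit about level with the panel's face, where they could touch the rail themselves. I'll fix that as follows:
1. Unload the rail.
2. Let the panel stand flat on the base, where it is stable up to about 9°.
3. Open the jaws slightly and move back about 4 mm.
4. Regrip firmly.

Emit:
{"method": "arm_command", "body": {"moves": [[0,0,-0.7,0],[-1,0,-1,0],[-2.5,0,-1,0],[-4,0,-1,0],[-4,0,-1,0]]}}

```text
t: 14.4
ee_pos: [0.5239, 0.1368, 0.2333]
tool_rot: [3.124, -0.331, -0.002]
wrist_force: [-3.5, 0.6, -3.1]
grip_width: 0.698
```

```bash
python3 st.py; python3 - <<'E'
from rail import *
f=grab("scene","s14");e=edgev(f);k=np.polyfit(e[:,0]-378,e[:,1],1);sc=screws(f)
print("rail mm",round((k[1]-229.075)/.294,2),"screws",[round((q[1]-r)/.294,2) for q,r in zip([s for s in sc if s[0]<390],(233.475,239.49))])
E
```

```text
t 14.4 P stand mm [ 2.72  2.39 62.31] F stand x -3.6 y -0.12 z -3.14 torque [0.27 0.76 0.06]
rail mm 3.18 screws [np.float64(2.35), np.float64(2.53)]
```

Emit:
{"method": "arm_command", "body": {"moves": [[-1,0,0,0],[-1.7,0,0,0],[-1.7,0,0.3,0],[-1.7,0,0.6,0],[-1.7,0,0.8,0]]}}

```text
t: 14.95
ee_pos: [0.5232, 0.1369, 0.2339]
tool_rot: [3.124, -0.331, 0.002]
wrist_force: [-3.6, -0.4, 1.3]
grip_width: 0.693
```

```bash
cat > r.py <<'E'
import sys
from rail import *
f=grab("scene",sys.argv[1]);sc=screws(f)
print("rail give mm by screws",[round((q[1]-r)/.294,2) for q,r in zip([s for s in sc if s[0]<390],(233.475,239.49))])
if len(sys.argv)>2: crop(f,sys.argv[1]+"z",335,185,75,75,8)
E
python3 st.py; python3 r.py s15 1
```

```text
t 14.95 P stand mm [ 2.02  2.4  62.92] F stand x -3.44 y -1.19 z 1.32 torque [-0.05  0.76 -0.01]
rail give mm by screws [np.float64(2.43), np.float64(2.38)]
```

View pics/s15z.png

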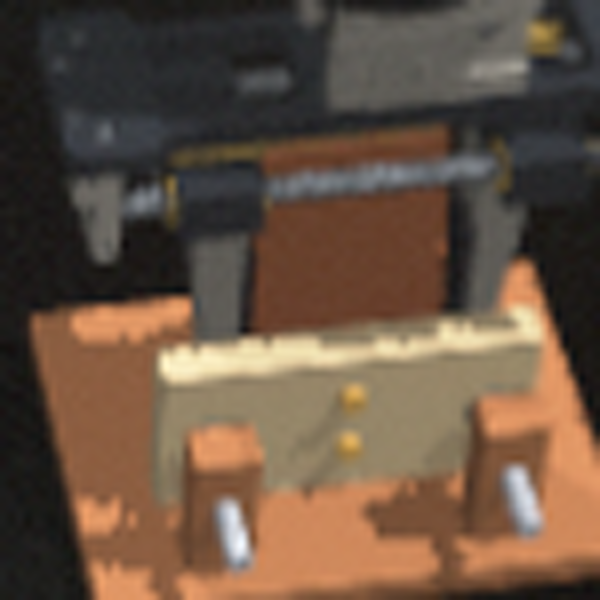

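Emit:
{"method": "arm_command", "body": {"moves": [[-1,0,0,0],[-2,0,0,0],[-2.5,0,0,0],[-2.5,0,0,0]]}}

```text
t: 15.4
ee_pos: [0.5207, 0.1377, 0.2336]
tool_rot: [-3.124, 0.331, -0.003]
wrist_force: [-0.0, 0.6, -1.1]
grip_width: 0.693
```

```bash
python3 st.py; python3 r.py s16
```

```text
t 15.4 P stand mm [-0.59  2.6  62.55] F stand x -0.15 y 0.62 z -1.12 torque [ 0.07 -0.   -0.05]
rail give mm by screws [np.float64(0.14), np.float64(-0.06)]
```

Emit:
{"method": "arm_command", "body": {"moves": [[0,0,0.5,0],[0,0,1,0],[0,0,1,0]]}}

```text
t: 15.75
ee_pos: [0.5203, 0.1376, 0.2322]
tool_rot: [-3.124, 0.331, -0.0]
wrist_force: [0.1, 0.1, -1.3]
grip_width: 0.69
```

```bash
python3 st.py
```

```text
t 15.75 P stand mm [-0.9   2.46 61.17] F stand x 0.07 y 0.13 z -1.33 torque [ 0.03 -0.02  0.02]
```

Emit:
{"method": "arm_command", "body": {"moves": [[0,0,0.5,0],[0,0,1,0],[0,0,1,0]]}}

```text
t: 16.05
ee_pos: [0.5203, 0.1376, 0.2311]
tool_rot: [3.124, -0.331, -0.0]
wrist_force: [0.1, -0.7, -0.9]
grip_width: 0.696
```

```bash
python3 st.py
```

```text
t 16.05 P stand mm [-0.98  2.45 60.14] F stand x 0.27 y -0.66 z -0.93 torque [ 0.05 -0.02  0.04]
```

Emit:
{"method": "arm_command", "body": {"moves": [[0,0,0.5,0],[0,0,1,0],[0,0,1,0]]}}

```text
t: 16.35
ee_pos: [0.5203, 0.1376, 0.2302]
tool_rot: [3.124, -0.331, 0.0]
wrist_force: [-0.6, 0.0, -0.7]
grip_width: 0.695
```

```bash
python3 st.py
```

```text
t 16.35 P stand mm [-0.95  2.46 59.19] F stand x -0.63 y -0.1 z -0.66 torque [ 0.07 -0.05  0.  ]
```

Emit:
{"method": "arm_command", "body": {"moves": [[0,0,0.5,0],[0,0,1,0],[0,0,1,0]]}}

```text
t: 16.65
ee_pos: [0.5204, 0.1376, 0.23]
tool_rot: [3.124, -0.331, -0.0]
wrist_force: [-2.8, -0.3, 5.3]
grip_width: 0.695
```

Emit:
{"method": "arm_command", "body": {"moves": [[0,0,0.5,0],[0,0,1,0],[0,0,1,0]]}}

```text
t: 16.95
ee_pos: [0.5207, 0.1376, 0.2298]
tool_rot: [3.124, -0.331, 0.001]
wrist_force: [-3.7, -1.0, 9.9]
grip_width: 0.696
```

```bash
python3 st.py; python3 r.py s17 1
```

```text
t 16.95 P stand mm [-0.53  2.56 58.81] F stand x -3.45 y -1.73 z 9.94 torque [-0.1   0.98 -0.03]
rail give mm by screws [np.float64(0.0), np.float64(-0.08)]
```

View pics/s17z.png

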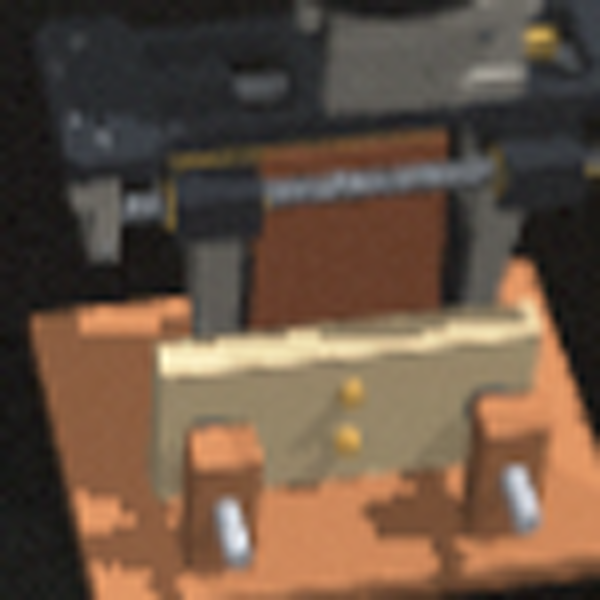

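The panel bottom meets the base at P ≈ 59 mm, with Fz now about 10 N. That's more than I need, so I'll ease it up before releasing.

Emit:
{"method": "arm_command", "body": {"moves": [[0,0,-0.7,0],[0,0,-1.4,0],[0,0,-1.4,0]], "newtons": 6}}

```text
t: 17.3
ee_pos: [0.5205, 0.1376, 0.2299]
tool_rot: [-3.124, 0.331, -0.002]
wrist_force: [-0.5, -0.5, 3.2]
grip_width: 0.697
```

```bash
python3 st.py
```

```text
t 17.3 P stand mm [-0.71  2.47 58.91] F stand x -0.4 y -0.64 z 3.23 torque [-0.1   0.04 -0.02]
```

Emit:
{"method": "arm_command", "body": {"moves": [[0,0,-0.3,0],[0,0,-0.3,0]], "newtons": 3}}

```text
t: 17.5
ee_pos: [0.5204, 0.1376, 0.2299]
tool_rot: [-3.124, 0.331, -0.001]
wrist_force: [1.0, -1.0, 1.1]
grip_width: 0.692
```

Emit:
{"method": "arm_command", "body": {"moves": [[0,0,0,0],[0,0,0,0],[0,0,0,0],[0,0,0,0]], "fingers": 0.74}}

```text
t: 17.9
ee_pos: [0.5202, 0.1376, 0.2298]
tool_rot: [3.124, -0.331, -0.001]
wrist_force: [-0.5, 0.3, 0.5]
grip_width: 0.737
```

```bash
python3 st.py; python3 r.py s18 1
```

```text
t 17.9 P stand mm [-1.05  2.46 58.8 ] F stand x -0.53 y 0.16 z 0.47 torque [0.   0.05 0.06]
rail give mm by screws [np.float64(0.03), np.float64(-0.03)]
```

View pics/s18z.png

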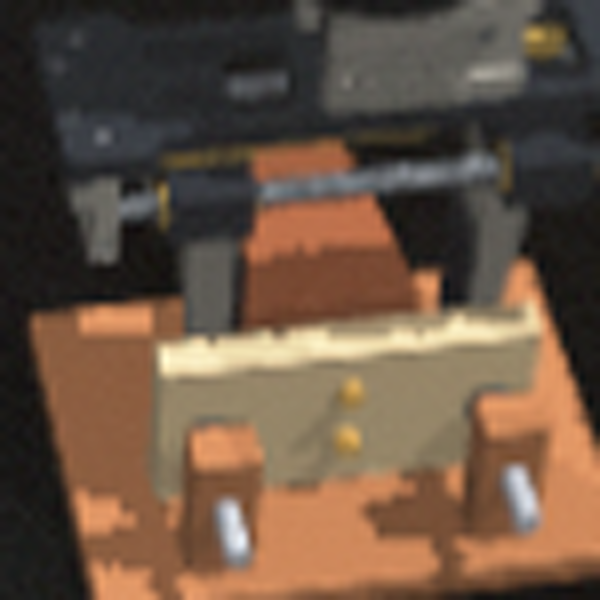

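The panel is tipping backward between the jaws. Time is stopped, so I'll close at once to catch it.

Emit:
{"method": "arm_command", "body": {"moves": [[0,0,0,0],[0,0,0,0],[0,0,0,0]], "fingers": 0, "newtons": 12}}

```text
t: 18.25
ee_pos: [0.5203, 0.1376, 0.2299]
tool_rot: [-3.124, 0.331, 0.0]
wrist_force: [0.4, 0.9, -0.2]
grip_width: 0.5
```

```bash
python3 st.py; python3 r.py s19; python3 - <<'E'
from h import *
s=load("s19");crop(s,"s19z",320,150,110,115,6)
t=grab("top","t19");crop(t,"t19z",180,180,130,110,6)
E
```

```text
t 18.25 P stand mm [-0.96  2.48 58.93] F stand x 0.25 y 0.95 z -0.18 torque [0.02 0.06 0.05]
rail give mm by screws [np.float64(-0.03), np.float64(-0.02)]
```

View pics/s19z.png

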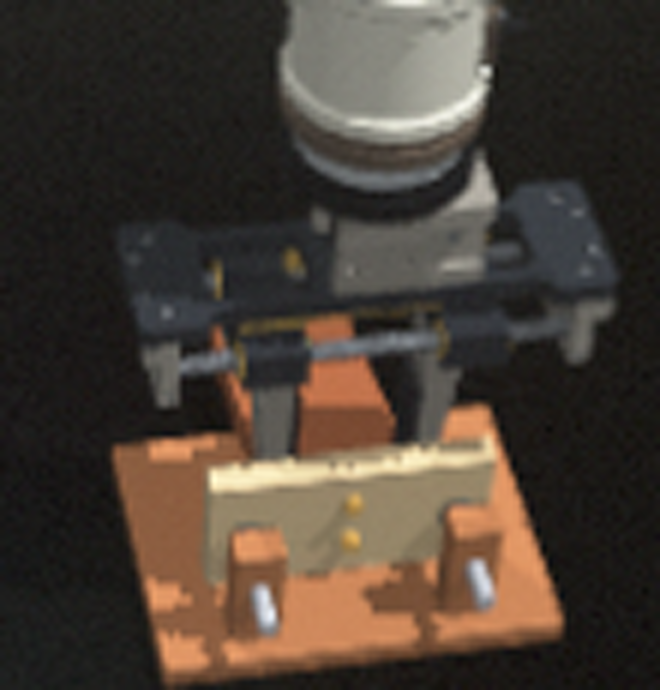

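View pics/t19z.png

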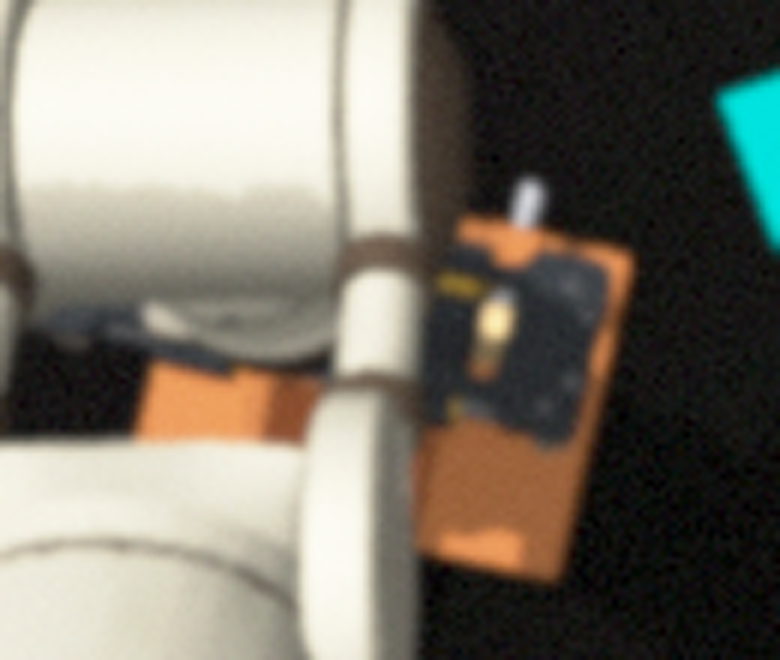

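I didn't catch it: the jaws closed past the panel, which is lying backward. I'll open, raise clear and look.

Emit:
{"method": "arm_command", "body": {"moves": [[0,0,-5,0],[0,0,-20,0],[0,0,-45,0],[0,0,-75,0],[0,0,-110,0]], "fingers": 1}}

```text
t: 18.85
ee_pos: [0.5199, 0.1376, 0.3417]
tool_rot: [3.124, -0.331, -0.001]
wrist_force: [1.1, 0.3, -0.3]
grip_width: 0.828
```

Emit:
{"method": "arm_command", "body": {"moves": [[-40,0,-20,0],[-80,0,-20,0],[-120,0,-20,0],[-150,0,-20,0]]}}

```text
t: 19.25
ee_pos: [0.3717, 0.1694, 0.3611]
tool_rot: [-3.124, 0.331, -0.002]
wrist_force: [0.6, 0.3, -0.5]
grip_width: 0.997
```

```bash
python3 st.py; python3 - <<'E'
from h import *
s=grab("scene","s20");crop(s,"s20z",310,170,130,110,6)
t=grab("top","t20");crop(t,"t20z",180,180,130,110,6)
E
```

```text
t 19.25 P stand mm [-152.88    2.67  190.11] F stand x 0.54 y 0.39 z -0.52 torque [0.06 0.02 0.03]
```

View pics/s20z.png

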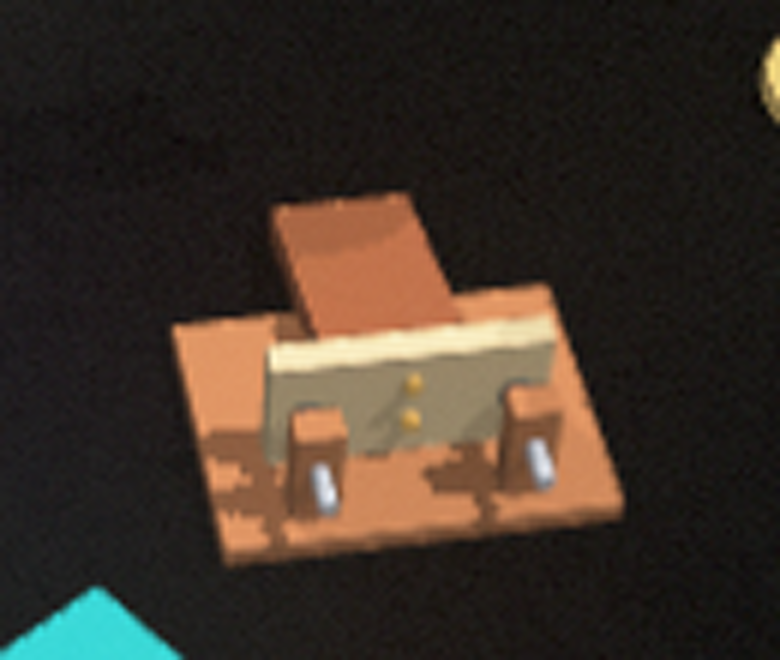

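View pics/t20z.png

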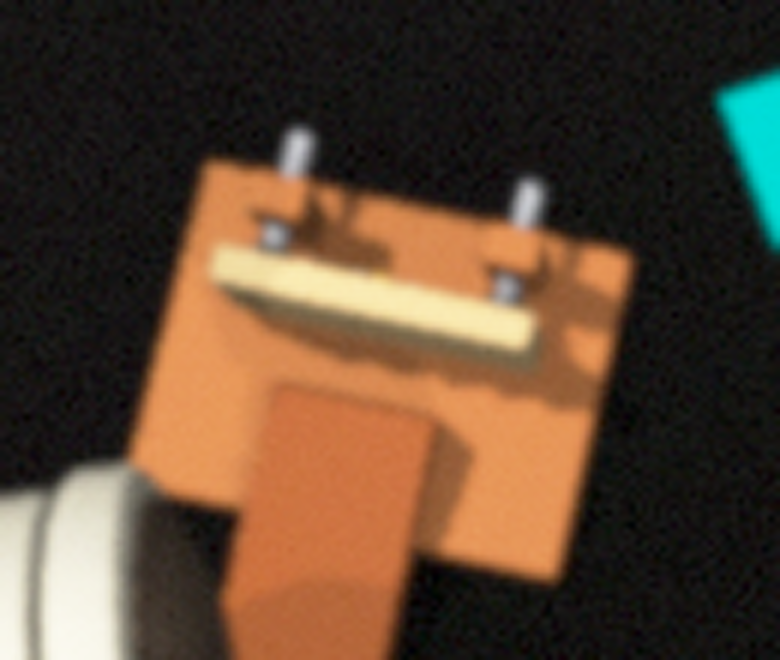

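The panel lies face up on the base. Its lower end is in front of the rail (top-view zoom (275,385)–(435,420)) and its upper end overhangs towards the robot. So it was still leaning when I released it. I'll measure its pose from its corners.

```bash
python3 - <<'E'
from goal import *
t=load("t20");s=load("s20")
crop(t,"t20y",170,230,110,80,7);
im=s["image"][190:240,340:400,::-1];cv2.imwrite("pics/s20y.png",cv2.resize(im,None,fx=12,fy=12,interpolation=cv2.INTER_CUBIC))
E
```

```text
(no output)
```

View pics/t20y.png

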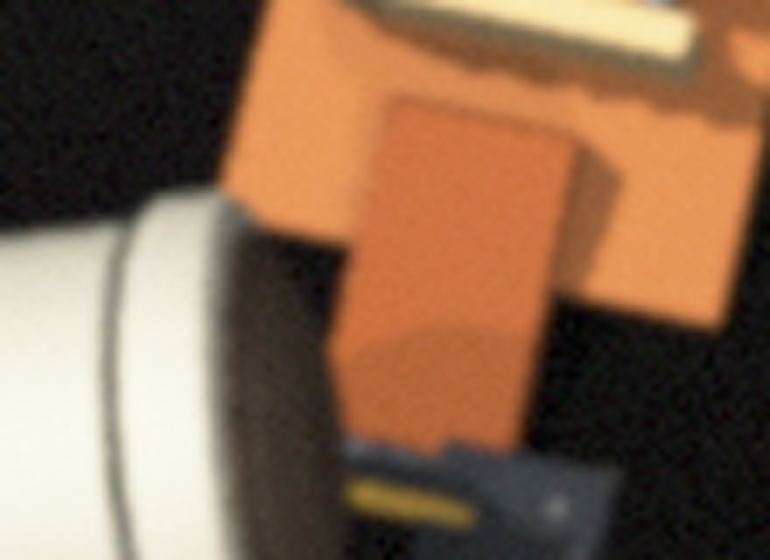

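View pics/s20y.png

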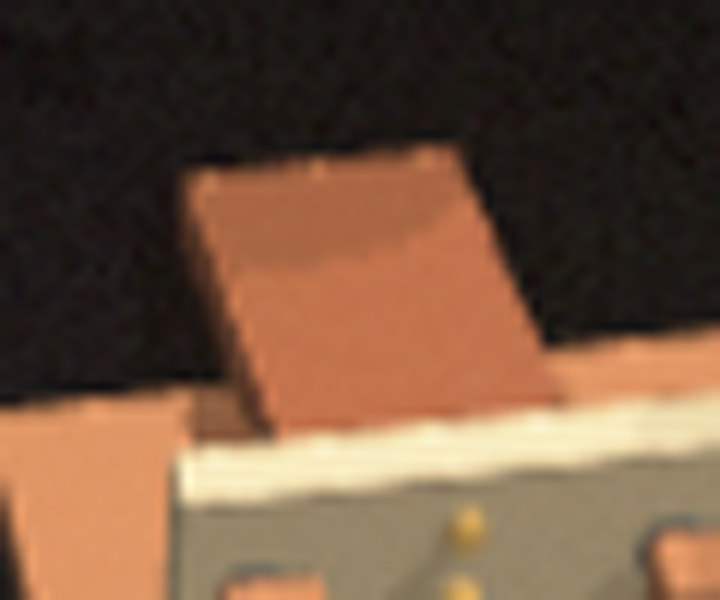

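```bash
python3 - <<'E'
from goal import *
t=load("t20");s=load("s20")
T=lambda c:z2p(c,170,230,7);S=lambda c:z2p(c,340,190,12)
def meet(fp,l,fr,p):
    c,d=ray(fp,l);n=np.cross(d[0],d[1]);o,e=ray(fr,[p]);k=n@(c-o)/(n@e[0]);return o+k*e[0]
TL=T([(388,118),(348,262)]);TR=T([(578,150),(524,440)])
SL=S([(192,180),(272,432)]);SR=S([(464,156),(545,345)])
up=[meet(t,TL,s,S((190,172))),meet(t,TR,s,S((462,150)))]
lo=[meet(s,SL,t,T((392,99))),meet(s,SR,t,T((580,144)))]
for n,p in zip(["upL","upR","loL","loR"],up+lo): print(n,p,"stand",(inst(p)*1e3).round(1))
for i,j in ((0,1),(2,3),(0,2),(1,3)):
    q=(up+lo);print(np.linalg.norm(q[i]-q[j]).round(4))
m=inst(sum(up)/2)*1e3;l=inst(sum(lo)/2)*1e3;print(m,l)
# plane z=.030 check of low corners
print([(inst(p)*1e3).round(1) for p in plane(t,T([(392,99),(580,144)]),.030)],[(inst(p)*1e3).round(1) for p in plane(s,S([(190,172),(462,150)]),.030)])
print([(inst(p)*1e3).round(1) for p in plane(s,S([(190,172),(462,150)]),.018)])
E
```

```text
upL [-2.2499  1.379  -2.741 ] stand [-2968.7   640.8 -2741. ]
upR [0.6825 0.0451 0.3124] stand [176.9 -54.3 312.4]
loL [ 0.634   0.3002 -0.7485] stand [  76.4  185.1 -748.5]
loR [0.457  0.0814 0.3006] stand [-51.2 -65.7 300.6]
4.4386
1.0862
3.6674
0.2287
[-1395.8909   293.2603 -1214.2747] [  12.6382   59.6885 -223.9887]
[array([-17.8,  33.1,  30. ]), array([-18.7, -30. ,  30. ])] [array([-115.4,  -29.1,   30. ]), array([-113.2,   32.9,   30. ])]
[array([-127.7,  -26.2,   18. ]), array([-125.6,   36.6,   18. ])]
```

```bash
python3 - <<'E'
from goal import *
t=load("t20");s=load("s20")
T=lambda c:z2p(c,170,230,7);S=lambda c:z2p(c,340,190,12)
# 1-D solve: lower end z=zl on top cam, upper end z=zu on scene cam, tipped about base rear edge (x=-65,z=12), length 110
for zl in (30,32,34,36,38,40):
    l=np.mean([inst(p) for p in plane(t,T([(392,99),(580,144)]),zl/1e3)],0)*1e3
    for zu in (14,16,18,20,22,24,26,28,30):
        u=np.mean([inst(p) for p in plane(s,S([(190,172),(462,150)]),zu/1e3)],0)*1e3
        L=np.linalg.norm(u-l)
        a=np.arctan2(zl-zu,l[0]-u[0]);
        # underside height at x=-65: top face height minus 18/cos
        h=zl-(l[0]+65)*np.tan(a)-18/np.cos(a);ue=zu-18*np.cos(a)
        if abs(L-110)<1.2: print(zl,zu,"lo",l.round(1),"up",u.round(1),"L",L.round(1),"slope",np.degrees(a).round(1),"underside at edge",h.round(1),"upper end underside z",ue.round(1))
E
```

```text
30 18 lo [-18.2   1.6  30. ] up [-126.7    5.2   18. ] L 109.2 slope 6.3 underside at edge 6.7 upper end underside z 0.1
32 18 lo [-18.5   1.2  32. ] up [-126.7    5.2   18. ] L 109.2 slope 7.4 underside at edge 7.8 upper end underside z 0.1
34 18 lo [-18.7   0.9  34. ] up [-126.7    5.2   18. ] L 109.2 slope 8.4 underside at edge 8.9 upper end underside z 0.2
36 18 lo [-18.9   0.6  36. ] up [-126.7    5.2   18. ] L 109.3 slope 9.5 underside at edge 10.1 upper end underside z 0.2
38 18 lo [-19.2   0.3  38. ] up [-126.7    5.2   18. ] L 109.4 slope 10.5 underside at edge 11.2 upper end underside z 0.3
40 18 lo [-19.4  -0.1  40. ] up [-126.7    5.2   18. ] L 109.6 slope 11.6 underside at edge 12.3 upper end underside z 0.4
```

The corners fit a panel tipped about 11.5° over the base's rear edge. Its upper end is on the table and its lower end is raised near x' = -19, face still up and the right end towards the rail.

The new plan:
1. Grip it near its upper end, which gives a long lever and keeps the pads above the rail.
2. Swing it upright, stand it flat and release it only once it's vertical.
3. Regrip low, behind the face.

```bash
python3 - <<'E'
from goal import *
to(STAND((-.105,.002,.022+.171+.06)),-12.5)
E
```

```text
t 19.35 tcp [0.3711 0.1697 0.3607] axes x [ 0.9782 -0.2076  0.0005] y [-0.2076 -0.9782 -0.0005] z [ 0.0006  0.0004 -1.    ]
shift tool mm [ 48.5   1.  107.7] yaw (tool z down => -world) 0.0091 force [0.3106 0.2956 0.5666] grip 0.9996581317615411
```

Emit:
{"method": "arm_command", "body": {"moves": [[15,0,15,0.009],[30,1,40,0.009],[42,1,70,0.009],[48.5,1,95,0.009],[48.5,1,108,0.009]], "fingers": 1}}

```text
t: 19.85
ee_pos: [0.4219, 0.1573, 0.2507]
tool_rot: [3.122, -0.347, -0.001]
wrist_force: [-1.0, -0.9, -0.5]
grip_width: 0.998
```

Emit:
{"method": "arm_command", "body": {"moves": [[0,0,10,0],[0,0,25,0],[0,0,40,0],[0,0,50,0],[0,0,50,0]]}}

```text
t: 20.35
ee_pos: [0.4207, 0.1578, 0.2013]
tool_rot: [3.122, -0.345, -0.002]
wrist_force: [0.2, -0.4, -0.1]
grip_width: 0.998
```

```bash
python3 st.py; python3 - <<'E'
from goal import *
to(STAND((-.105,.002,.022+.171)),-12.5)
s=grab("scene","s21");crop(s,"s21z",310,150,120,110,6)
E
```

```text
t 20.35 P stand mm [-102.53    1.51   30.27] F stand x 0.25 y -0.3 z -0.08 torque [0.04 0.06 0.01]
t 20.35 tcp [0.4207 0.1578 0.2013] axes x [ 0.9758 -0.2185 -0.0015] y [-0.2185 -0.9758  0.0005] z [-0.0016 -0.0002 -1.    ]
shift tool mm [-2.5 -0.5  8.3] yaw (tool z down => -world) -0.0021 force [ 0.1848 -0.3501 -0.0813] grip 0.9983458954542687
```

View pics/s21z.png

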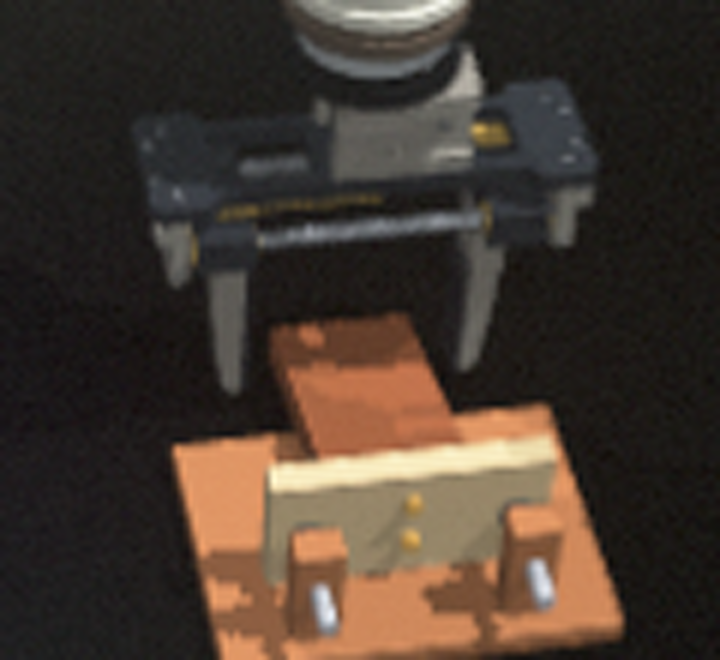

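The fingers straddle the panel's upper end, with tips at zoomed (233,390) and (468,368). Descend and grip.

Emit:
{"method": "arm_command", "body": {"moves": [[-1,0,3,0],[-2,0,6,0],[-2,0,8,0],[-2,0,8,0]]}}

```text
t: 20.8
ee_pos: [0.4188, 0.1584, 0.1939]
tool_rot: [3.123, -0.345, -0.0]
wrist_force: [0.5, 0.3, -0.3]
grip_width: 0.998
```

Emit:
{"method": "arm_command", "body": {"moves": [[0,0,0,0],[0,0,0,0],[0,0,0,0],[0,0,0,0],[0,0,0,0]], "fingers": 0, "newtons": 10}}

```text
t: 21.3
ee_pos: [0.4189, 0.1584, 0.194]
tool_rot: [-3.122, 0.345, -0.0]
wrist_force: [0.1, -0.3, -0.6]
grip_width: 0.693
```

Emit:
{"method": "arm_command", "body": {"moves": [[0,0,0,0],[0,0,0,0]]}}

```text
t: 21.5
ee_pos: [0.4189, 0.1584, 0.194]
tool_rot: [-3.123, 0.345, -0.0]
wrist_force: [0.1, -0.8, 0.5]
grip_width: 0.695
```

```bash
python3 st.py
```

```text
t 21.5 P stand mm [-104.42    1.69   22.99] F stand x 0.24 y -0.73 z 0.52 torque [ 0.09  0.02 -0.02]
```

Emit:
{"method": "arm_command", "body": {"moves": [[0,0,-6,0],[0,0,-18,0],[0,0,-32,0],[0,0,-46,0],[0,0,-60,0]]}}

```text
t: 22.0
ee_pos: [0.4189, 0.1584, 0.2554]
tool_rot: [-3.122, 0.345, -0.001]
wrist_force: [0.4, -0.3, -0.6]
grip_width: 0.698
```

Emit:
{"method": "arm_command", "body": {"moves": [[0,0,-12,0],[0,0,-25,0],[0,0,-35,0],[0,0,-35,0]], "newtons": 3}}

```text
t: 22.4
ee_pos: [0.4195, 0.1584, 0.2907]
tool_rot: [-3.122, 0.345, -0.005]
wrist_force: [0.3, 0.7, -1.2]
grip_width: 0.7
```

Emit:
{"method": "arm_command", "body": {"moves": [[0,0,0,0],[0,0,0,0],[0,0,0,0]]}}

```text
t: 22.7
ee_pos: [0.4186, 0.1583, 0.2882]
tool_rot: [3.122, -0.345, -0.002]
wrist_force: [0.2, -0.3, -1.3]
grip_width: 0.693
```

```bash
python3 st.py; python3 - <<'E'
from goal import *
s=grab("scene","s22");crop(s,"s22z",310,120,120,140,5)
E
```

```text
t 22.7 P stand mm [-104.75    1.56  117.19] F stand x 0.28 y -0.2 z -1.3 torque [ 0.05  0.04 -0.04]
```

View pics/s22z.png

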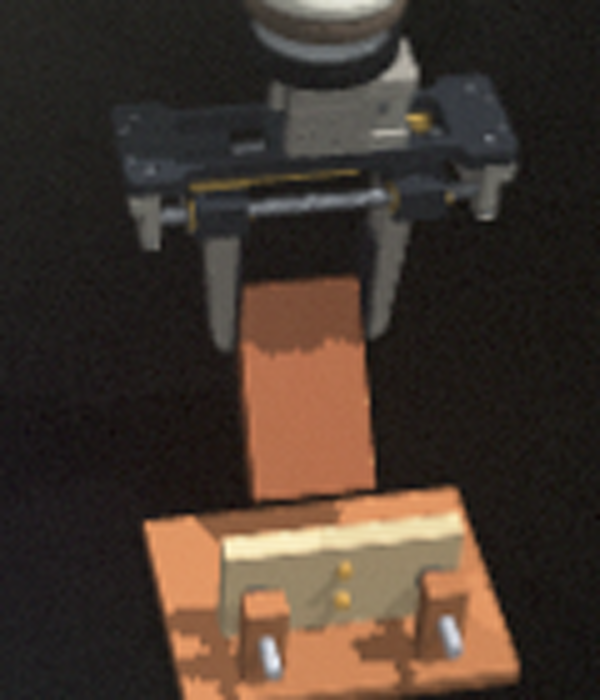

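The panel has swung down by itself and hangs nearly upright, with face corners at zoomed (243,285), (358,277), (375,488) and (252,500). I'll get its tilt from the four face corners with solvePnP.

```bash
cat >> rail.py <<'E'
def pnp(f,c):
    """c: TL,TR,BR,BL px of the +x face (image left=-y). returns stand-frame corners & tilt"""
    obj=np.array([[0,-32,110],[0,32,110],[0,32,0],[0,-32,0]],float)/1e3
    for fl in (cv2.SOLVEPNP_IPPE,):
        n,rv,tv,er=cv2.solvePnPGeneric(obj,np.array(c,float).reshape(-1,1,2),f["K"],f["distortion"],flags=fl)
        for r,t,e in zip(rv,tv,er):
            q=(obj@cv2.Rodrigues(r)[0].T+t.ravel())*[1,-1,-1]
            E=f["extrinsics"];W=(q-E[:3,3])@E[:3,:3]
            S=np.array([inst(p) for p in W])*1e3;z=(S[0]+S[1]-S[2]-S[3])/220;y=(S[1]+S[2]-S[0]-S[3])/128
            print("err px",e.ravel().round(2),"bottom mid",((S[2]+S[3])/2).round(1),"top mid",((S[0]+S[1])/2).round(1),"tilt back",np.degrees(np.arctan2(-z[0],z[2])).round(1),"lean y",np.degrees(np.arctan2(z[1],z[2])).round(1),"yaw",np.degrees(np.arctan2(-y[0],y[1])).round(1))
E
python3 - <<'E'
from rail import *
f=load("s22");c0=z2p([(243,285),(358,277),(375,488),(252,500)],310,120,5)
c=edgefit(f,c0,half=1.6);print(c.round(2).tolist(),c0.round(2).tolist())
pnp(f,c);pnp(f,c0)
E
```

```text
[[357.1099853515625, 176.94000244140625], [381.0, 174.97000122070312], [385.0299987792969, 217.86000061035156], [360.19000244140625, 219.5800018310547]] [[358.2, 176.6], [381.2, 175.0], [384.6, 217.2], [360.0, 219.6]]
err px [0.2] bottom mid [-36.2  -0.   47.8] top mid [-115.7    2.8  123.7] tilt back 46.3 lean y 2.1 yaw -0.2
err px [0.21] bottom mid [-40.1   0.8  43.7] top mid [-111.4    1.4  127.4] tilt back 40.4 lean y 0.4 yaw -18.9
err px [0.34] bottom mid [-45.5   1.8  39.4] top mid [-116.     4.6  123.8] tilt back 39.9 lean y 1.9 yaw 2.9
err px [0.39] bottom mid [-41.3   0.2  43.8] top mid [-120.6    5.4  119.8] tilt back 46.2 lean y 4.0 yaw -21.8
```

The panel hangs tilted back about 43°, with P about 97 mm up its length. I'll touch its lower edge to the rail and swing it upright along an arc that keeps that edge at constant height.

Emit:
{"method": "arm_command", "body": {"moves": [[5,0,2,0],[14,0,6,0],[24,0,11,0],[33,0,15,0],[40,0,18,0]], "newtons": 5}}

```text
t: 23.25
ee_pos: [0.4588, 0.1493, 0.2704]
tool_rot: [3.122, -0.346, -0.001]
wrist_force: [0.9, -0.9, -0.8]
grip_width: 0.697
```

Emit:
{"method": "arm_command", "body": {"moves": [[4,0,-1,0],[8,0,-3,0],[12,0,-5,0],[16,0,-7,0],[20,0,-10,0]]}}

```text
t: 23.75
ee_pos: [0.4776, 0.1453, 0.2812]
tool_rot: [-3.123, 0.345, 0.0]
wrist_force: [-1.4, 0.4, -0.1]
grip_width: 0.697
```

```bash
python3 st.py; python3 r.py s23; python3 - <<'E'
from h import *
crop(load("s23"),"s23z",310,120,120,140,5)
E
```

```text
t 23.75 P stand mm [-44.33   1.06 110.2 ] F stand x -1.46 y 0.05 z -0.13 torque [0.07 0.25 0.09]
rail give mm by screws [np.float64(0.9), np.float64(0.69)]
```

View pics/s23z.png

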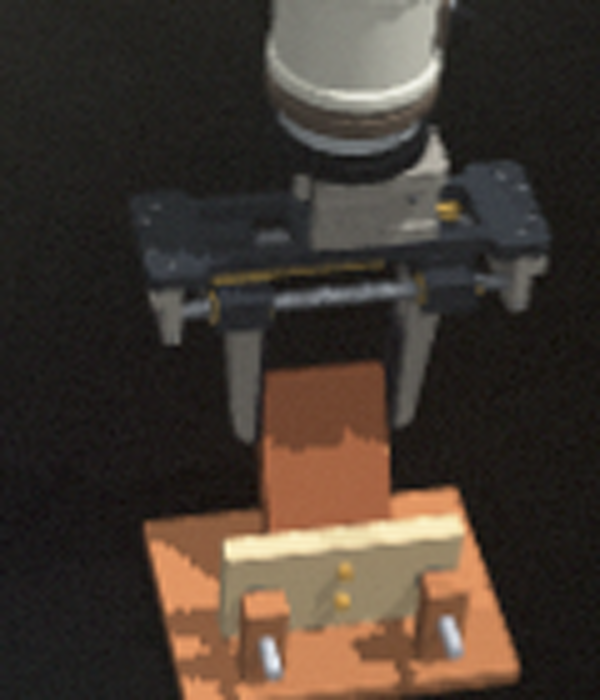

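The edge is on the rail at 1.5 N with 0.8 mm of give, and the panel is turning freely. I'll continue the arc.

Emit:
{"method": "arm_command", "body": {"moves": [[4,0,-2,0],[8,0,-4,0],[12,0,-6,0],[16,0,-8,0],[20,0,-9,0]]}}

```text
t: 24.3
ee_pos: [0.4974, 0.1408, 0.2902]
tool_rot: [-3.122, 0.345, -0.001]
wrist_force: [-0.3, -0.1, -0.9]
grip_width: 0.695
```

Emit:
{"method": "arm_command", "body": {"moves": [[4,0,-1,0],[8,0,-2,0],[12,0,-3,0],[16,0,-4,0],[20,0,-5,0]]}}

```text
t: 24.8
ee_pos: [0.5168, 0.1364, 0.295]
tool_rot: [-3.123, 0.345, 0.0]
wrist_force: [0.3, 0.3, -1.0]
grip_width: 0.696
```

```bash
python3 st.py; python3 r.py s24; python3 - <<'E'
from h import *
crop(load("s24"),"s24z",310,120,120,140,5)
E
```

```text
t 24.8 P stand mm [ -4.13   0.56 123.97] F stand x 0.23 y 0.37 z -1.04 torque [0.11 0.14 0.04]
rail give mm by screws [np.float64(0.09), np.float64(0.71)]
```

View pics/s24z.png

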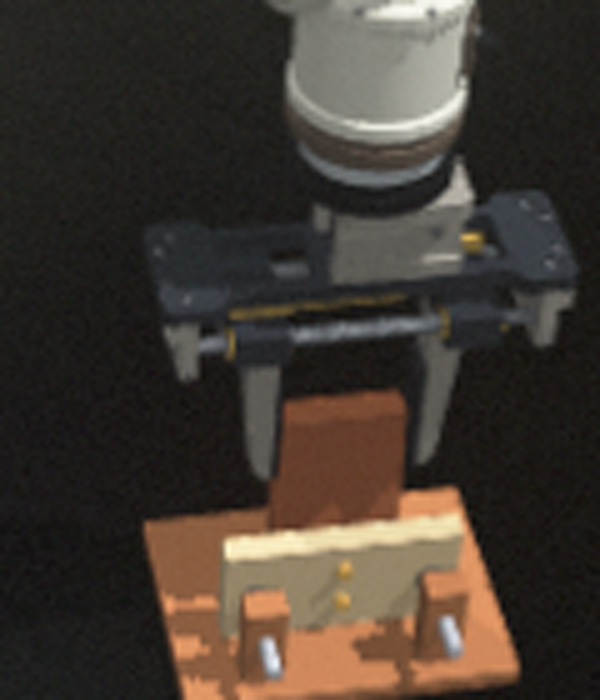

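The top end face now shows (strip at zoomed y 395–410), so the panel is getting close to upright. I'll keep going gently.

Emit:
{"method": "arm_command", "body": {"moves": [[2,0,-0.5,0],[4,0,-1,0],[6,0,-1.5,0],[8,0,-2,0],[10,0,-2,0]]}}

```text
t: 25.35
ee_pos: [0.5264, 0.1343, 0.297]
tool_rot: [3.123, -0.345, 0.0]
wrist_force: [-0.7, 0.7, -0.8]
grip_width: 0.695
```

```bash
python3 st.py; python3 r.py s25; python3 - <<'E'
from h import *
f=load("s25");im=f["image"][190:240,350:405,::-1].astype(float);im=np.clip(255*(im/255)**.6,0,255).astype(np.uint8)
cv2.imwrite("pics/s25z.png",cv2.resize(im,None,fx=12,fy=12,interpolation=cv2.INTER_CUBIC))
E
```

```text
t 25.35 P stand mm [  5.7    0.5  126.03] F stand x -0.81 y 0.55 z -0.77 torque [0.06 0.15 0.02]
rail give mm by screws [np.float64(0.13), np.float64(0.8)]
```

View pics/s25z.png

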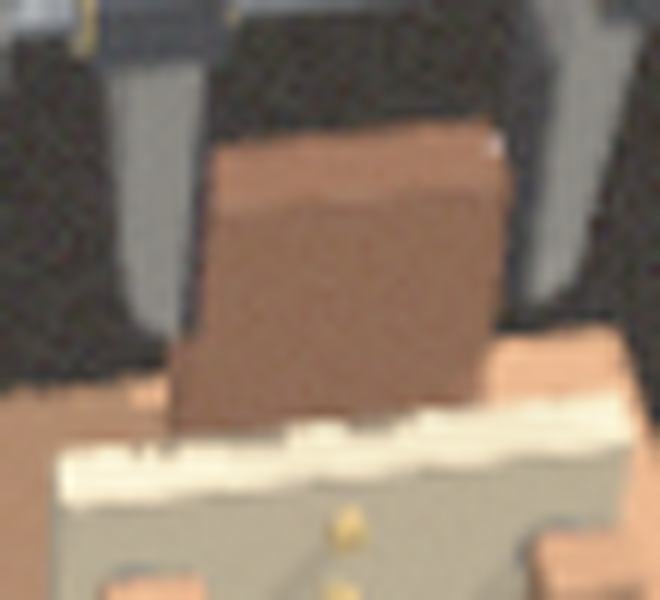

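The top end face spans about 5.2 px, where a vertical panel should show about 5.3 px, so it is close to upright. I'll press lightly to 2–3 N to bring it flat.

Emit:
{"method": "arm_command", "body": {"moves": [[1,0,0,0],[2,0,0,0],[3,0,0,0],[4,0,0,0],[4,0,0,0]]}}

```text
t: 25.9
ee_pos: [0.5302, 0.1335, 0.2969]
tool_rot: [-3.123, 0.345, 0.0]
wrist_force: [-1.9, 0.8, 0.5]
grip_width: 0.698
```

```bash
python3 st.py; python3 r.py s26; cat >> rail.py <<'E'
def endtilt(f,c):
    """c: top end quad px: backL, backR, frontR, frontL ; tilt from ratio using known directions"""
    c=np.array(c);b=(c[0]+c[1])/2;fr=(c[2]+c[3])/2;m=fr-b
    P0=proj(f,[STAND((.0,.002,.13))])[0];ex=(proj(f,[STAND((.018,.002,.13))])[0]-P0);ez=(proj(f,[STAND((0,.002,.148))])[0]-P0)
    # m = cos*ex + sin*ez
    th=np.linspace(-30,60,901);v=[np.linalg.norm(m[1]-(np.cos(np.radians(t))*ex+np.sin(np.radians(t))*ez)[1]) for t in th]
    print("end thickness px",m.round(2),"ex",ex.round(2),"ez",ez.round(2),"tilt back",th[int(np.argmin(v))].round(1))
E
python3 - <<'E'
from rail import *
f=load("s25");c=edgefit(f,z2p([(215,148),(495,120),(508,185),(222,210)],350,190,12),half=1.5,trim=.2);print(c.round(2).tolist());endtilt(f,c)
f=load("s26");im=f["image"][190:240,350:405,::-1].astype(float);im=np.clip(255*(im/255)**.6,0,255).astype(np.uint8)
cv2.imwrite("pics/s26z.png",cv2.resize(im,None,fx=12,fy=12,interpolation=cv2.INTER_CUBIC))
E
```

```text
t 25.9 P stand mm [  9.57   0.46 125.93] F stand x -2.0 y 0.34 z 0.5 torque [0.09 0.24 0.08]
rail give mm by screws [np.float64(-42.43), np.float64(-57.88)]
[[367.29998779296875, 201.61000061035156], [391.1600036621094, 199.35000610351562], [391.8900146484375, 205.16000366210938], [367.3500061035156, 206.97999572753906]]
end thickness px [0.39 5.6 ] ex [1.68 5.18] ez [ 0.58 -5.51] tilt back -4.4
```

View pics/s26z.png

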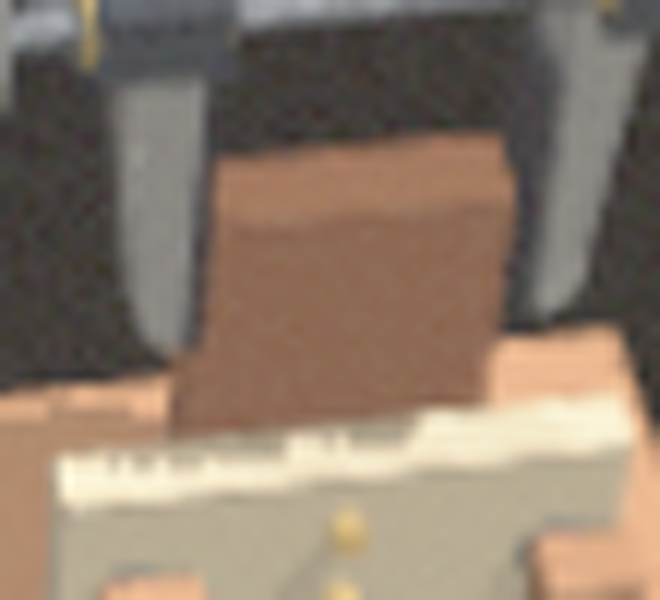

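```bash
python3 - <<'E'
from rail import *
f=load("s26");
for h in (1.0,1.5,2.0):
    c=edgefit(f,z2p([(218,158),(500,132),(515,197),(220,222)],350,190,12),half=h,trim=.2);print(c.round(2).tolist());endtilt(f,c)
g=f["image"].astype(int)
for u in (372,378,384): print([int(g[v,u].sum()) for v in range(198,214)])
for n in ("s24","s25","s26"): print(n,screws(load(n)))
E
```

```text
[[367.3999938964844, 203.16000366210938], [390.79998779296875, 200.27999877929688], [392.5, 205.88999938964844], [367.4200134277344, 208.97999572753906]]
end thickness px [0.86 5.71] ex [1.68 5.18] ez [ 0.58 -5.51] tilt back -5.8
[[367.42999267578125, 203.27000427246094], [390.5799865722656, 200.07000732421875], [392.6099853515625, 206.1300048828125], [367.5899963378906, 208.85000610351562]]
end thickness px [1.09 5.82] ex [1.68 5.18] ez [ 0.58 -5.51] tilt back -7.0
[[366.69000244140625, 203.25], [390.80999755859375, 200.27999877929688], [392.5199890136719, 205.9199981689453], [367.9200134277344, 209.11000061035156]]
end thickness px [1.47 5.75] ex [1.68 5.18] ez [ 0.58 -5.51] tilt back -6.2
[73, 82, 62, 71, 114, 202, 243, 251, 253, 256, 227, 189, 194, 200, 189, 197]
[71, 82, 62, 65, 175, 258, 252, 250, 252, 230, 195, 193, 198, 194, 194, 198]
[64, 66, 72, 144, 222, 251, 251, 258, 255, 232, 202, 193, 203, 192, 196, 191]
s24 [(np.float64(378.62176165803106), np.float64(233.5), np.int32(15)), (np.float64(378.0263157894737), np.float64(239.69856459330143), np.int32(15))]
s25 [(np.float64(378.61696658097685), np.float64(233.51413881748073), np.int32(15)), (np.float64(378.0270935960591), np.float64(239.72660098522167), np.int32(14))]
s26 [(np.float64(366.57142857142856), np.float64(221.0), np.int32(5)), (np.float64(375.8813559322034), np.float64(222.47457627118644), np.int32(39)), (np.float64(378.68146214099215), np.float64(233.72584856396867), np.int32(15)), (np.float64(378.0501193317422), np.float64(239.7470167064439), np.int32(15))]
```

```bash
python3 - <<'E'
from rail import *
f=load("s24");im=f["image"][190:240,350:405,::-1].astype(float);im=np.clip(255*(im/255)**.6,0,255).astype(np.uint8)
cv2.imwrite("pics/s24y.png",cv2.resize(im,None,fx=12,fy=12,interpolation=cv2.INTER_CUBIC))
def colthick(f,us,v0,v1):
    g=f["image"].astype(float).sum(2);out=[]
    for u in us:
        c=g[v0:v1,u-1:u+2].mean(1)
        # plateau fit: dark -> light(top end) -> mid(face)
        A=np.median(np.sort(c)[:3]);B=np.sort(c)[-3:].mean();C=np.median(c[-3:])
        i=np.where((c[:-1]<(A+B)/2)&(c[1:]>=(A+B)/2))[0][0];b=i+((A+B)/2-c[i])/(c[i+1]-c[i])
        j=[k for k in range(i+2,len(c)-1) if c[k]>=(B+C)/2>c[k+1]][0];d=j+(c[j]-(B+C)/2)/(c[j]-c[j+1])
        out.append(d-b)
    return np.array(out)
ex=np.array([1.68,5.18]);ez=np.array([.58,-5.51])
for n in ("s23","s24","s25","s26"):
    try:
        t=colthick(load(n),range(370,390,1),196,215);m=np.median(t)
        # vertical thickness along a column: edges slope -0.1 : correct for lateral shift
        k=-0.1
        th=np.linspace(-30,40,701);r=np.radians(th);v=(np.cos(r)*ex[1]+np.sin(r)*ez[1])-k*(np.cos(r)*ex[0]+np.sin(r)*ez[0])
        print(n,m.round(2),t.std().round(2),"tilt back",th[np.abs(v-m).argmin()].round(1))
    except Exception as e: print(n,e)
E
```

```text
s23 list index out of range
s24 4.74 0.37 tilt back 6.1
s25 5.35 0.18 tilt back 0.0
s26 5.58 0.23 tilt back -2.5
```

View pics/s24y.png

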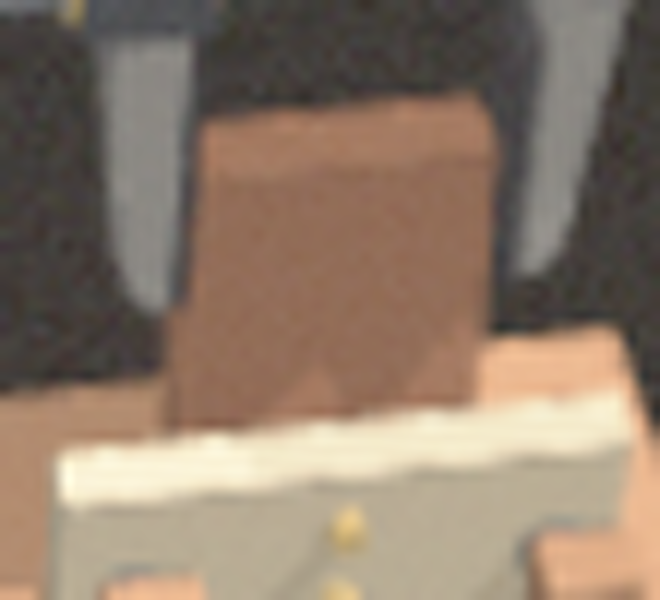

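The tilt now reads between about -2.5° (image) and +1.2° (tool geometry), well inside the 9° that it needs to stand. I'll back off 2 mm and lower it onto the base.

Emit:
{"method": "arm_command", "body": {"moves": [[-1.5,0,0,0],[-2.5,0,2,0],[-2.5,0,5,0],[-2.5,0,8,0],[-2.5,0,11,0]]}}

```text
t: 26.45
ee_pos: [0.5277, 0.134, 0.2857]
tool_rot: [3.123, -0.345, 0.0]
wrist_force: [-0.1, 0.1, 7.7]
grip_width: 0.699
```

```bash
python3 st.py
```

```text
t 26.45 P stand mm [  7.05   0.46 114.67] F stand x -0.13 y 0.05 z 7.73 torque [-0.01  0.12 -0.  ]
```

Emit:
{"method": "arm_command", "body": {"moves": [[0,0,0.7,0],[0,0,1.4,0],[0,0,2,0],[0,0,2,0]]}}

```text
t: 26.85
ee_pos: [0.5284, 0.1338, 0.2853]
tool_rot: [3.122, -0.345, 0.004]
wrist_force: [-1.7, -1.0, 6.3]
grip_width: 0.696
```

```bash
python3 st.py
```

```text
t 26.85 P stand mm [  7.76   0.46 114.28] F stand x -1.43 y -1.31 z 6.31 torque [-0.2   0.23  0.03]
```

It touches the base at P ≈ 115 mm. I'll ease the load and look before releasing.

Emit:
{"method": "arm_command", "body": {"moves": [[0,0,-1,0],[0,0,-2,0],[0,0,-2,0]]}}

```text
t: 27.15
ee_pos: [0.5275, 0.134, 0.2856]
tool_rot: [-3.123, 0.345, 0.001]
wrist_force: [0.3, -0.0, -1.7]
grip_width: 0.695
```

```bash
python3 st.py; python3 r.py s27; python3 - <<'E'
from rail import *
f=load("s27");im=f["image"][185:240,345:405,::-1].astype(float);im=np.clip(255*(im/255)**.6,0,255).astype(np.uint8)
cv2.imwrite("pics/s27z.png",cv2.resize(im,None,fx=12,fy=12,interpolation=cv2.INTER_CUBIC))
E
```

```text
t 27.15 P stand mm [  6.86   0.46 114.58] F stand x 0.29 y 0.02 z -1.67 torque [ 0.12 -0.01  0.02]
rail give mm by screws [np.float64(-41.25), np.float64(-56.09)]
```

View pics/s27z.png

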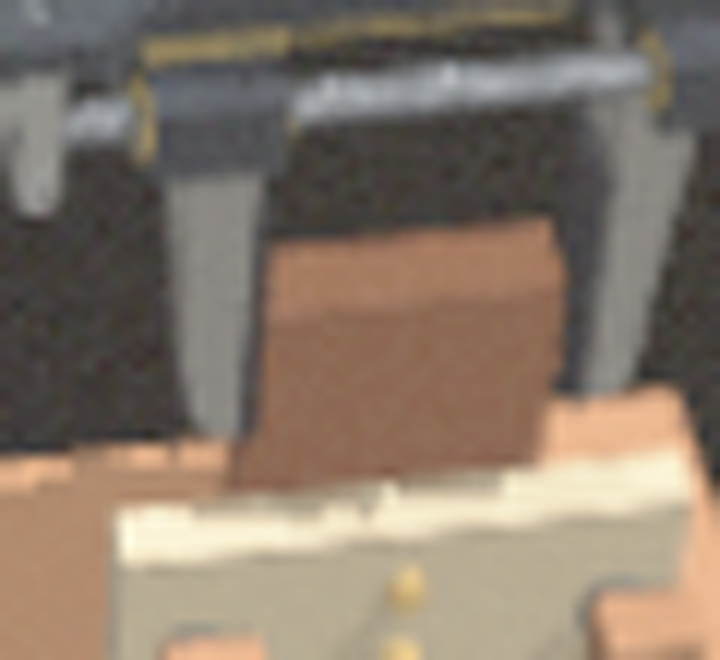

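```bash
python3 - <<'E'
from rail import *
f=load("s27")
b=z2p([(280,243),(545,218)],345,185,12);fr=z2p([(280,320),(560,293)],345,185,12)
for z in (.118,.122,.126):
    print(z,"back",[(inst(p)*1e3).round(1).tolist() for p in plane(f,b,z)],"front",[(inst(p)*1e3).round(1).tolist() for p in plane(f,fr,z)])
g=f["image"].astype(float).sum(2)
for u in (370,375,380,385): print(u,[int(g[v,u-1:u+2].mean()) for v in range(200,218)])
r=edgefit(f,z2p([(118,512),(690,452),(690,495),(118,562)],345,185,12),half=1.5);print([(inst(p)*1e3).round(1).tolist() for p in plane(f,r,.072)])
E
```

```text
0.118 back [[-17.0, -20.9, 118.0], [-16.2, 34.0, 118.0]] front [[4.8, -25.5, 118.0], [5.7, 31.8, 118.0]]
0.122 back [[-12.9, -22.0, 122.0], [-12.1, 32.7, 122.0]] front [[8.8, -26.6, 122.0], [9.6, 30.5, 122.0]]
0.126 back [[-8.9, -23.1, 126.0], [-8.0, 31.3, 126.0]] front [[12.8, -27.7, 126.0], [13.6, 29.1, 126.0]]
370 [72, 82, 73, 71, 81, 174, 253, 253, 252, 253, 246, 216, 190, 197, 198, 193, 202, 200]
375 [80, 71, 79, 73, 107, 193, 250, 253, 252, 260, 234, 191, 195, 193, 191, 195, 197, 193]
380 [76, 78, 78, 85, 175, 248, 250, 255, 251, 239, 207, 193, 197, 194, 193, 196, 197, 195]
385 [80, 76, 70, 107, 196, 254, 252, 256, 255, 235, 194, 196, 195, 198, 196, 196, 194, 200]
[[14.8, -58.7, 72.0], [8.0, 64.4, 72.0], [24.9, 62.5, 72.0], [24.5, -60.6, 72.0]]
```

A careful column profile gives 5.5 px for the end face, so the tilt is about -2°. Cast at z = 122 mm, the top front edge falls at x' ≈ 8–9 mm, just before the rail face. So it's upright and safe to release.

Emit:
{"method": "arm_command", "body": {"moves": [[0,0,0.6,0],[0,0,0.8,0]], "newtons": 3}}

```text
t: 27.4
ee_pos: [0.5277, 0.134, 0.2853]
tool_rot: [3.122, -0.345, 0.0]
wrist_force: [0.3, -1.0, 2.2]
grip_width: 0.695
```

```bash
python3 st.py
```

```text
t 27.4 P stand mm [  7.1    0.47 114.29] F stand x 0.48 y -0.89 z 2.23 torque [-0.02  0.22  0.04]
```

Emit:
{"method": "arm_command", "body": {"moves": [[0,0,0,0]], "fingers": 0.74}}

```text
t: 27.5
ee_pos: [0.5277, 0.134, 0.2852]
tool_rot: [-3.122, 0.345, -0.0]
wrist_force: [-0.6, -0.2, 0.4]
grip_width: 0.737
```

```bash
python3 st.py; python3 r.py s28; python3 - <<'E'
from rail import *
f=load("s28");im=f["image"][185:240,345:405,::-1].astype(float);im=np.clip(255*(im/255)**.6,0,255).astype(np.uint8)
cv2.imwrite("pics/s28z.png",cv2.resize(im,None,fx=12,fy=12,interpolation=cv2.INTER_CUBIC))
E
```

```text
t 27.5 P stand mm [  7.09   0.49 114.17] F stand x -0.54 y -0.35 z 0.43 torque [0.02 0.03 0.03]
rail give mm by screws [np.float64(-39.42), np.float64(-51.14)]
```

View pics/s28z.png

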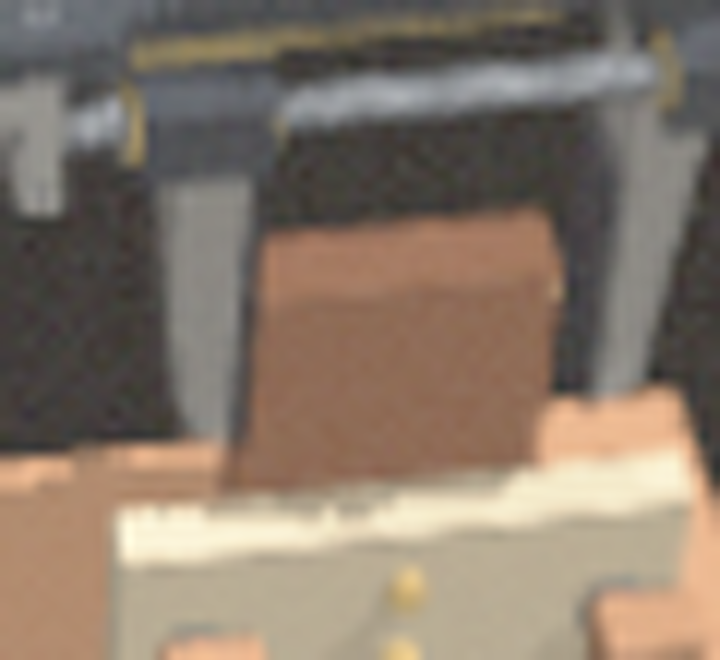

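Emit:
{"method": "arm_command", "body": {"moves": [[0,0,0,0]]}}

```text
t: 27.65
ee_pos: [0.5277, 0.134, 0.2851]
tool_rot: [-3.122, 0.345, 0.0]
wrist_force: [0.2, 0.1, -0.7]
grip_width: 0.74
```

```bash
python3 r.py s29 >/dev/null; python3 - <<'E'
from rail import *
for n in ("s27","s28","s29"):
    g=load(n)["image"].astype(float).sum(2);print(n,[int(g[v,375-1:375+2].mean()) for v in range(200,218)])
f=load("s29");im=f["image"][185:240,345:405,::-1].astype(float);im=np.clip(255*(im/255)**.6,0,255).astype(np.uint8)
cv2.imwrite("pics/s29z.png",cv2.resize(im,None,fx=12,fy=12,interpolation=cv2.INTER_CUBIC))
E
```

```text
s27 [80, 71, 79, 73, 107, 193, 250, 253, 252, 260, 234, 191, 195, 193, 191, 195, 197, 193]
s28 [76, 81, 72, 112, 201, 250, 252, 249, 258, 239, 195, 203, 197, 202, 202, 200, 199, 207]
s29 [76, 70, 74, 78, 178, 253, 252, 251, 252, 232, 196, 197, 197, 204, 201, 203, 200, 194]
```

View pics/s29z.png

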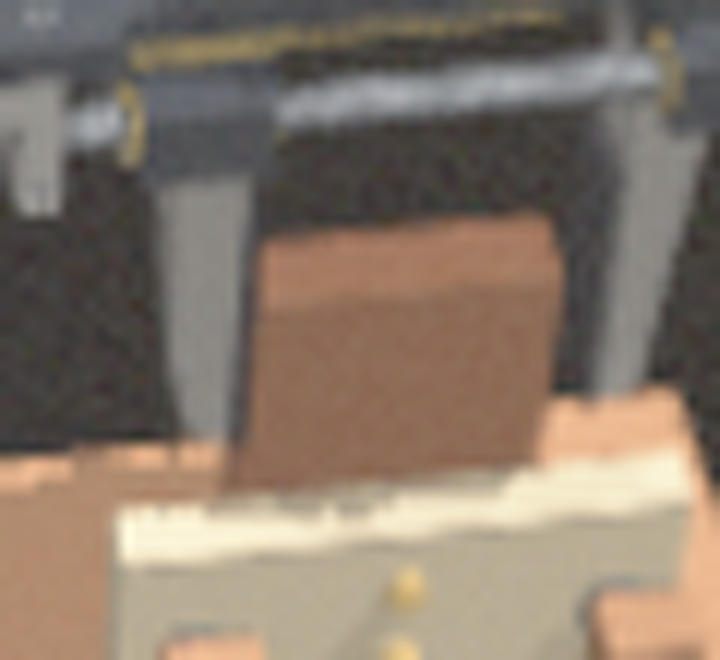

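The panel rocked slightly and has settled standing upright on the base. Next I'll widen the jaws, back off, descend and regrip low with the pads behind the face. First I need the face position.

```bash
python3 - <<'E'
from rail import *
f=grab("scene","s30");g=f["image"].astype(float).sum(2)
us=range(369,388);B=[];F=[]
for u in us:
    c=g[198:218,u-1:u+2].mean(1);A=np.median(c[:4]);H=np.sort(c)[-4:].mean();C=np.median(c[-4:])
    i=[k for k in range(19) if c[k]<(A+H)/2<=c[k+1]][0];b=198+i+((A+H)/2-c[i])/(c[i+1]-c[i])
    j=[k for k in range(i+2,19) if c[k]>=(H+C)/2>c[k+1]][0];d=198+j+(c[j]-(H+C)/2)/(c[j]-c[j+1]);B.append((u,b));F.append((u,d))
for n,e in (("back",B),("front",F)):
    e=np.array(e);k=np.polyfit(e[:,0]-378,e[:,1],1);print(n,k.round(3),(inst(plane(f,[(378,k[1])],.122)[0])*1e3).round(1))
# rail top front/back edges at z=.072
r=edgefit(f,z2p([(118,512),(690,452),(690,495),(118,562)],345,185,12),half=1.2,trim=.5) if 0 else None
G=f["image"].astype(float).sum(2)
for u in (392,396,400): print(u,[int(G[v,u]) for v in range(215,235)])
E
```

```text
back [ -0.09  203.333] [-14.3   3.4 122. ]
front [ -0.088 208.793] [  4.3  -0.8 122. ]
392 [82, 85, 96, 334, 479, 476, 478, 475, 560, 628, 633, 633, 548, 391, 389, 390, 386, 384, 388, 382]
396 [290, 305, 300, 402, 474, 475, 478, 477, 557, 630, 631, 650, 574, 391, 394, 389, 393, 381, 317, 371]
400 [66, 72, 245, 416, 466, 464, 477, 567, 660, 675, 659, 569, 421, 390, 389, 390, 385, 391, 360, 387]
```

Emit:
{"method": "arm_command", "body": {"moves": [[0,0,0,0],[-5,-1,0,0],[-10,-2,0,0],[-14,-2,0,0]], "fingers": 0.86}}

```text
t: 28.15
ee_pos: [0.5139, 0.1393, 0.285]
tool_rot: [-3.123, 0.345, 0.001]
wrist_force: [-0.5, 0.1, 0.3]
grip_width: 0.865
```

Emit:
{"method": "arm_command", "body": {"moves": [[0,0,6,0],[0,0,18,0],[0,0,30,0],[0,0,42,0],[0,0,51,0]]}}

```text
t: 28.65
ee_pos: [0.514, 0.1389, 0.2322]
tool_rot: [3.122, -0.345, -0.003]
wrist_force: [-1.6, 1.1, 0.1]
grip_width: 0.859
```

```bash
python3 st.py; python3 r.py s31; python3 - <<'E'
from rail import *
f=load("s31");im=f["image"][175:240,340:410,::-1].astype(float);im=np.clip(255*(im/255)**.6,0,255).astype(np.uint8)
cv2.imwrite("pics/s31z.png",cv2.resize(im,None,fx=10,fy=9,interpolation=cv2.INTER_CUBIC))
to(STAND((-.007,.0028,.063+.171)),-12)
E
```

```text
t 28.65 P stand mm [-7.37  2.43 61.21] F stand x -1.74 y 0.74 z 0.12 torque [-0.01  0.01 -0.  ]
rail give mm by screws [np.float64(0.02), np.float64(-0.07)]
t 28.7 tcp [0.5135 0.1388 0.231 ] axes x [ 0.9758 -0.2187 -0.0041] y [-0.2187 -0.9758  0.0011] z [-0.0043 -0.0002 -1.    ]
shift tool mm [ 0.9 -0.6 -3. ] yaw (tool z down => -world) -0.011 force [-0.8724 -0.9183 -0.5623] grip 0.8609594237764887
```

View pics/s31z.png

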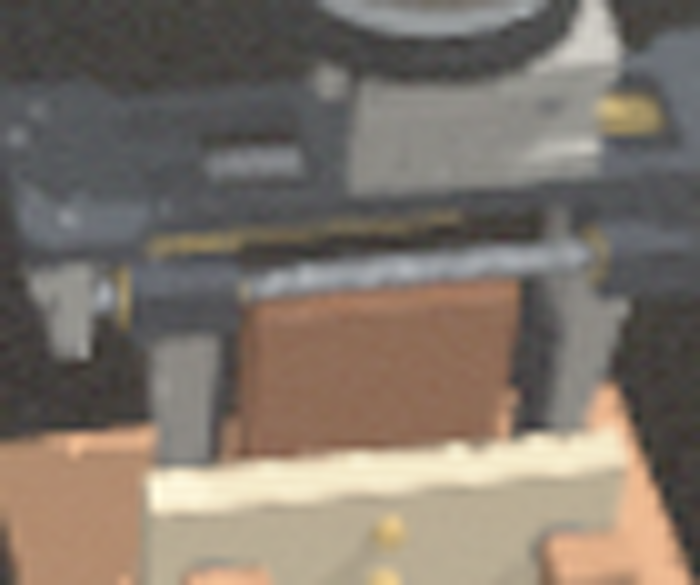

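The panel is still standing between the jaws (zoomed columns 245–520), with the rail untouched. I'll trim the yaw and height, then grip.

Emit:
{"method": "arm_command", "body": {"moves": [[0,-0.5,-2,-0.011],[0,-0.5,-2,-0.011],[0,-0.5,-2,-0.011]]}}

```text
t: 29.0
ee_pos: [0.515, 0.1395, 0.2369]
tool_rot: [-3.124, 0.328, -0.003]
wrist_force: [-1.2, -0.4, 0.3]
grip_width: 0.86
```

Emit:
{"method": "arm_command", "body": {"moves": [[0,0,0,0],[0,0,0,0],[0,0,0,0],[0,0,0,0]], "fingers": 0, "newtons": 10}}

```text
t: 29.4
ee_pos: [0.5147, 0.1394, 0.2365]
tool_rot: [3.124, -0.328, 0.001]
wrist_force: [-0.1, -1.3, 2.6]
grip_width: 0.693
```

Emit:
{"method": "arm_command", "body": {"moves": [[0,0,0,0],[0,0,0,0],[0,0,0,0]], "newtons": 40}}

```text
t: 29.7
ee_pos: [0.5147, 0.1394, 0.2365]
tool_rot: [3.124, -0.328, 0.001]
wrist_force: [-0.1, -2.1, 5.5]
grip_width: 0.694
```

```bash
python3 st.py; python3 r.py s32; python3 - <<'E'
from rail import *
f=load("s32");im=f["image"][175:240,340:410,::-1].astype(float);im=np.clip(255*(im/255)**.6,0,255).astype(np.uint8)
cv2.imwrite("pics/s32z.png",cv2.resize(im,None,fx=10,fy=9,interpolation=cv2.INTER_CUBIC))
to(STAND((-.007,.0028,.063+.171)),-12)
E
```

```text
t 29.7 P stand mm [-6.74  3.07 65.47] F stand x 0.36 y -2.1 z 5.55 torque [-0.3   0.2  -0.06]
rail give mm by screws [np.float64(-42.09), np.float64(-20.48)]
t 29.75 tcp [0.5148 0.1394 0.2365] axes x [ 0.9782 -0.2077  0.0006] y [-0.2077 -0.9782  0.0001] z [ 0.0006 -0.0003 -1.    ]
shift tool mm [-0.3  0.3  2.5] yaw (tool z down => -world) 0.0003 force [-1.297  -1.4789  4.9766] grip 0.6962666070965765
```

View pics/s32z.png

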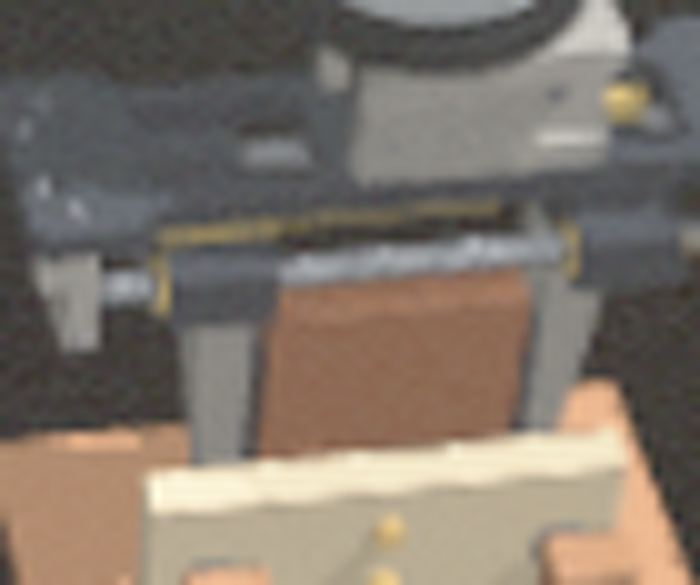

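The grip is firm at 64 mm, with the top end face visible and the panel upright. In this view its gaps to the rail ends are about 28.8 and 25 mm, so I'll shift it 2 mm towards -y. I'll also take the down-load off the base, then advance.

Emit:
{"method": "arm_command", "body": {"moves": [[0,0,-0.6,0],[0,1,-1.1,0],[0,2,-1.1,0],[0,2,-1.1,0]]}}

```text
t: 30.15
ee_pos: [0.5138, 0.1375, 0.2368]
tool_rot: [-3.124, 0.328, 0.002]
wrist_force: [-0.0, 0.0, -0.6]
grip_width: 0.692
```

```bash
python3 st.py
```

```text
t 30.15 P stand mm [-7.24  1.04 65.75] F stand x -0.02 y 0.04 z -0.57 torque [ 0.06 -0.02 -0.01]
```

Emit:
{"method": "arm_command", "body": {"moves": [[1,0,0,0],[2,0,0,0],[3,0,0,0],[4,0,0,0],[5,0,0,0]]}}

```text
t: 30.65
ee_pos: [0.519, 0.1365, 0.2372]
tool_rot: [-3.124, 0.328, 0.001]
wrist_force: [-1.1, 1.3, -0.1]
grip_width: 0.695
```

```bash
python3 st.py
```

```text
t 30.65 P stand mm [-1.93  1.14 66.22] F stand x -1.33 y 1.08 z -0.09 torque [0.1  0.28 0.02]
```

Emit:
{"method": "arm_command", "body": {"moves": [[1,0,0,0],[2,0,0,0],[3,0,0,0],[3,0,0,0]]}}

```text
t: 31.05
ee_pos: [0.5216, 0.136, 0.237]
tool_rot: [-3.124, 0.328, 0.003]
wrist_force: [-5.2, 1.5, 1.1]
grip_width: 0.691
```

```bash
python3 st.py; python3 r.py s33; python3 - <<'E'
from rail import *
f=load("s33");print(screws(f));im=f["image"][175:240,340:410,::-1].astype(float);im=np.clip(255*(im/255)**.6,0,255).astype(np.uint8)
cv2.imwrite("pics/s33z.png",cv2.resize(im,None,fx=10,fy=9,interpolation=cv2.INTER_CUBIC))
E
```

```text
t 31.05 P stand mm [ 0.68  1.18 66.01] F stand x -5.35 y 0.38 z 1.13 torque [0.25 0.75 0.01]
rail give mm by screws [np.float64(-39.21), np.float64(-60.78)]
[(np.float64(377.57894736842104), np.float64(221.94736842105263), np.int32(12)), (np.float64(386.0689655172414), np.float64(221.6206896551724), np.int32(17)), (np.float64(378.92695214105794), np.float64(234.40554156171285), np.int32(12)), (np.float64(378.2), np.float64(240.3604938271605), np.int32(15))]
```

View pics/s33z.png

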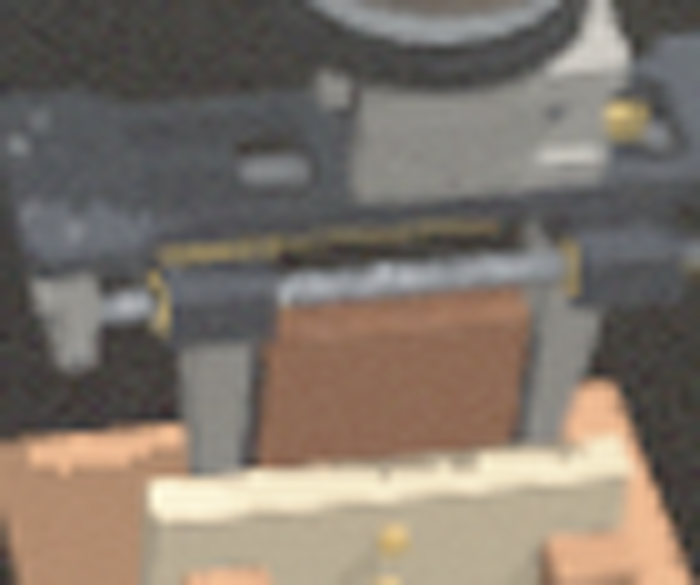

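The rail has given 3.07 mm (4.6 N) against a wrist reading of 5.35 N, and dx = 12.4 mm, so the pads sit behind the face as intended. Next I'll seat the bottom on the base lightly, then push to the target.

```bash
cat > r.py <<'E'
import sys
from rail import *
f=grab("scene",sys.argv[1]);sc=[s for s in screws(f) if s[1]>230 and 375<s[0]<383]
print("rail give mm by screws",[round((q[1]-r)/.294,2) for q,r in zip(sc,(233.475,239.49))], "t",round(robot.get_obs()["t"],2))
E
echo
```

Emit:
{"method": "arm_command", "body": {"moves": [[0,0,0.4,0],[0,0,0.8,0],[0,0,0.8,0]]}}

```text
t: 31.4
ee_pos: [0.5217, 0.136, 0.2365]
tool_rot: [3.124, -0.328, -0.002]
wrist_force: [-6.9, 1.2, 4.0]
grip_width: 0.697
```

```bash
python3 st.py
```

```text
t 31.4 P stand mm [ 0.81  1.16 65.5 ] F stand x -7.03 y -0.23 z 4.02 torque [0.32 0.9  0.19]
```

Emit:
{"method": "arm_command", "body": {"moves": [[1,0,0,0],[2,0,0,0],[3,0,0,0],[3.5,0,0,0],[3.5,0,0,0]]}}

```text
t: 31.9
ee_pos: [0.5245, 0.1355, 0.2366]
tool_rot: [3.124, -0.328, -0.007]
wrist_force: [-9.3, 1.5, 8.2]
grip_width: 0.699
```

```bash
python3 st.py; python3 r.py s34
```

```text
t 31.9 P stand mm [ 3.59  1.24 65.56] F stand x -9.44 y -0.47 z 8.19 torque [0.39 1.71 0.16]
rail give mm by screws [np.float64(5.35), np.float64(5.45)] t 31.95
```

The rail is at 5.4 mm. Fz has grown to 8 N, so I'll ease the downward load and push slightly further.

Emit:
{"method": "arm_command", "body": {"moves": [[0.4,0,-0.5,0],[0.8,0,-0.9,0],[1.2,0,-0.9,0],[1.2,0,-0.9,0]]}}

```text
t: 32.35
ee_pos: [0.5252, 0.1353, 0.2366]
tool_rot: [-3.124, 0.328, 0.009]
wrist_force: [-9.4, 1.5, 4.1]
grip_width: 0.695
```

```bash
python3 st.py; python3 r.py s35
```

```text
t 32.35 P stand mm [ 4.36  1.21 65.57] F stand x -9.54 y -0.47 z 4.07 torque [0.52 1.55 0.17]
rail give mm by screws [np.float64(6.13), np.float64(5.78)] t 32.4
```

Emit:
{"method": "arm_command", "body": {"moves": [[0.5,0,-0.3,0],[1,0,-0.5,0],[1.2,0,-0.5,0],[1.2,0,-0.5,0]]}}

```text
t: 32.8
ee_pos: [0.526, 0.1351, 0.2366]
tool_rot: [-3.124, 0.328, 0.011]
wrist_force: [-9.3, 2.9, 1.9]
grip_width: 0.7
```

Emit:
{"method": "arm_command", "body": {"moves": [[0,0,0,0],[0,0,0,0]]}}

```text
t: 33.0
ee_pos: [0.526, 0.1351, 0.2366]
tool_rot: [-3.124, 0.328, 0.011]
wrist_force: [-11.2, 2.8, 2.3]
grip_width: 0.694
```

```bash
python3 st.py; python3 r.py s36; python3 - <<'E'
from rail import *
f=load("s36");im=f["image"][175:240,340:410,::-1].astype(float);im=np.clip(255*(im/255)**.6,0,255).astype(np.uint8)
cv2.imwrite("pics/s36z.png",cv2.resize(im,None,fx=10,fy=9,interpolation=cv2.INTER_CUBIC))
E
```

```text
t 33.0 P stand mm [ 5.15  1.22 65.59] F stand x -11.5 y 0.45 z 2.28 torque [0.6  1.68 0.07]
rail give mm by screws [np.float64(6.47), np.float64(6.85)] t 33.05
```

View pics/s36z.png

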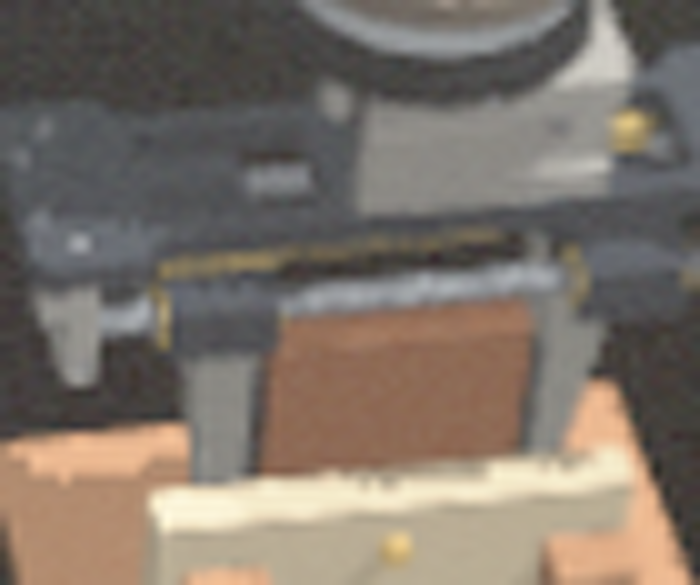

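The rail has given 6.66 mm (10.0 N), the wrist reads 9–11 N, and Fz is about 2 N, so the bottom is lightly seated. In the view the panel is centred (zoomed columns 262–530 on a rail of 150–630) and upright. I'll hold here.

Emit:
{"method": "arm_command", "body": {"moves": [[0,0,0,0],[0,0,0,0],[0,0,0,0],[0,0,0,0],[0,0,0,0]]}}

```text
t: 33.55
ee_pos: [0.526, 0.1351, 0.2366]
tool_rot: [-3.124, 0.328, 0.01]
wrist_force: [-10.2, 3.4, 3.3]
grip_width: 0.694
```

Emit:
{"method": "arm_command", "body": {"moves": [[0,0,0,0],[0,0,0,0],[0,0,0,0],[0,0,0,0],[0,0,0,0]]}}

```text
t: 34.05
ee_pos: [0.526, 0.1351, 0.2366]
tool_rot: [-3.124, 0.328, 0.01]
wrist_force: [-11.0, 2.8, 2.2]
grip_width: 0.691
```

```bash
python3 st.py; python3 r.py s37; python3 - <<'E'
from rail import *
o=robot.get_obs();z=Ro.from_rotvec(o["tool_rot"]).as_matrix()[:,2];print("tool z in stand",(inst(z+[.5207,.135,0])).round(4))
f=load("s37");g=f["image"].astype(float).sum(2)
for u in (372,378,384,388): print(u,[int(g[v,u-1:u+2].mean()) for v in range(202,226)])
E
```

```text
t 34.05 P stand mm [ 5.15  1.23 65.62] F stand x -11.31 y 0.43 z 2.18 torque [0.58 1.64 0.12]
rail give mm by screws [np.float64(6.46), np.float64(6.89)] t 34.1
tool z in stand [-0.0067 -0.0006 -1.    ]
372 [137, 136, 71, 77, 191, 325, 339, 254, 205, 214, 223, 209, 191, 197, 198, 199, 198, 194, 194, 203, 193, 205, 196, 196]
378 [142, 77, 75, 119, 261, 343, 291, 209, 217, 231, 240, 215, 199, 200, 198, 193, 193, 201, 195, 196, 198, 196, 197, 194]
384 [105, 80, 87, 230, 372, 358, 229, 203, 218, 232, 229, 194, 196, 202, 198, 193, 198, 199, 193, 196, 197, 197, 196, 197]
388 [75, 74, 150, 274, 337, 284, 207, 215, 234, 236, 208, 198, 193, 200, 198, 199, 202, 197, 196, 198, 198, 196, 200, 217]
```

```bash
python3 - <<'E'
from rail import *
f=load("s37");g=f["image"].astype(float).sum(2);F=[]
for u in range(369,388):
    c=g[208:220,u-1:u+2].mean(1);H=np.sort(c)[-1] if 0 else max(c[2:6]);C=np.median(c[-3:])
    j=[k for k in range(2,11) if c[k]>=(H+C)/2>c[k+1]]
    if j: k=j[-1];F.append((u,208+k+(c[k]-(H+C)/2)/(c[k]-c[k+1])))
F=np.array(F);k=np.polyfit(F[:,0]-378,F[:,1],1);r=F[:,1]-np.polyval(k,F[:,0]-378);m=abs(r)<.5;k=np.polyfit(F[m,0]-378,F[m,1],1)
print(k,r.std());
for z in (.120,.122,.124): print(z,(inst(plane(f,[(378,k[1])],z)[0])*1e3).round(1))
E
```

```text
[ -0.0786 212.7684] 0.2928277855491687
0.12 [ 15.7  -3.2 120. ]
0.122 [ 17.7  -3.8 122. ]
0.124 [ 19.6  -4.4 124. ]
```

Emit:
{"method": "arm_command", "body": {"moves": [[0,0,0,0],[0,0,0,0],[0,0,0,0],[0,0,0,0],[0,0,0,0]]}}

```text
t: 34.6
ee_pos: [0.526, 0.1351, 0.2366]
tool_rot: [-3.124, 0.328, 0.011]
wrist_force: [-9.1, 3.1, 3.1]
grip_width: 0.694
```

Emit:
{"method": "arm_command", "body": {"moves": [[0,0,0,0],[0,0,0,0],[0,0,0,0],[0,0,0,0],[0,0,0,0]]}}

```text
t: 35.1
ee_pos: [0.526, 0.1351, 0.2366]
tool_rot: [-3.124, 0.328, 0.01]
wrist_force: [-9.6, 3.4, 2.6]
grip_width: 0.692
```

I'll check the panel's top-edge position in the earlier gripped views against the tool's travel, to see whether it leaned over while pressed.

```bash
python3 - <<'E'
from rail import *
def edge(n,v0):
    f=load(n);g=f["image"].astype(float).sum(2);F=[]
    for u in range(370,389):
        c=g[v0:v0+12,u-1:u+2].mean(1);H=max(c[1:6]);C=np.median(c[-3:])
        j=[k for k in range(1,11) if c[k]>=(H+C)/2>c[k+1]]
        if j: k=j[-1];F.append((u,v0+k+(c[k]-(H+C)/2)/(c[k]-c[k+1])))
    F=np.array(F);k=np.polyfit(F[:,0]-378,F[:,1],1)
    for _ in range(3):
        r=F[:,1]-np.polyval(k,F[:,0]-378);m=abs(r)<.5;k=np.polyfit(F[m,0]-378,F[m,1],1)
    return (inst(plane(f,[(378,k[1])],.122)[0])*1e3)[0],k,m.sum()
for n,v0,P in (("s30",204,None),("s32",204,-6.74),("s33",206,.68),("s34",207,3.59),("s35",207,4.36),("s36",208,5.15),("s37",208,5.15)):
    x,k,m=edge(n,v0);print(n,"top front edge x",round(x,2),"row",k.round(3),m,"P",P,"diff",None if P is None else round(x-P,2))
E
python3 st.py; python3 r.py s38
```

```text
s30 top front edge x 4.09 row [ -0.085 208.716] 19 P None diff None
s32 top front edge x 0.02 row [  0.263 207.513] 5 P -6.74 diff 6.76
s33 top front edge x 5.92 row [  0.241 209.26 ] 6 P 0.68 diff 5.24
s34 top front edge x 9.32 row [  0.229 210.271] 6 P 3.59 diff 5.73
s35 top front edge x 8.19 row [  0.255 209.935] 5 P 4.36 diff 3.83
s36 top front edge x 17.84 row [ -0.1   212.823] 16 P 5.15 diff 12.69
s37 top front edge x 17.67 row [ -0.089 212.773] 15 P 5.15 diff 12.52
t 35.1 P stand mm [ 5.17  1.23 65.61] F stand x -10.13 y 1.31 z 2.61 torque [0.61 1.64 0.12]
rail give mm by screws [np.float64(6.48), np.float64(6.8)] t 35.15
```

```bash
python3 - <<'E'
from rail import *
def edge(n,r0):
    f=load(n);g=f["image"].astype(float).sum(2);F=[]
    for u in range(370,389):
        e=r0-.088*(u-378);v0=int(round(e-2));c=g[v0:v0+6,u-1:u+2].mean(1);d=-np.diff(c);j=d.argmax()
        if 0<j<4 and d[j]>12: a,b,q=d[j-1],d[j],d[j+1];F.append((u,v0+j+.5+.5*(a-q)/(a-2*b+q)))
    F=np.array(F);k=np.polyfit(F[:,0]-378,F[:,1],1);r=F[:,1]-np.polyval(k,F[:,0]-378)
    return (inst(plane(f,[(378,k[1])],.122)[0])*1e3)[0],k,len(F),r.std()
for n,P in (("s30",None),("s32",-6.74),("s33",.68),("s34",3.59),("s35",4.36),("s36",5.15),("s37",5.15),("s38",5.17)):
    r0=212.8 if P is None else 212.8+(P-5.15)*.34
    if n=="s30": r0=208.8
    x,k,m,s=edge(n,r0);print(n,"x",round(x,2),"row",k.round(3),m,s.round(2),"diff",None if P is None else round(x-P,2))
E
```

```text
s30 x 4.45 row [ -0.087 208.825] 19 0.16 diff None
s32 x 7.14 row [ -0.123 209.623] 19 0.16 diff 13.88
s33 x 13.6 row [ -0.118 211.552] 19 0.18 diff 12.92
s34 x 16.83 row [ -0.126 212.522] 19 0.21 diff 13.24
s35 x 17.37 row [ -0.101 212.683] 19 0.2 diff 13.01
s36 x 17.87 row [ -0.097 212.834] 19 0.33 diff 12.72
s37 x 17.78 row [ -0.084 212.805] 18 0.25 diff 12.63
s38 x 17.46 row [ -0.076 212.709] 18 0.23 diff 12.29
```

Relative to the gripper, the panel has not tipped since the regrip. The image puts its top front edge at about 17.6 mm against the rail face at 16.65 mm, so it leans no more than about 1° and is practically flat. I'll hold a bit longer, check once more and hand in.

Emit:
{"method": "arm_command", "body": {"moves": [[0,0,0,0],[0,0,0,0],[0,0,0,0],[0,0,0,0],[0,0,0,0]]}}

```text
t: 35.65
ee_pos: [0.526, 0.1351, 0.2366]
tool_rot: [-3.124, 0.328, 0.011]
wrist_force: [-10.6, 3.4, 2.4]
grip_width: 0.696
```

Emit:
{"method": "arm_command", "body": {"moves": [[0,0,0,0],[0,0,0,0],[0,0,0,0],[0,0,0,0],[0,0,0,0]]}}

```text
t: 36.15
ee_pos: [0.526, 0.1351, 0.2366]
tool_rot: [-3.124, 0.328, 0.011]
wrist_force: [-9.6, 3.7, 2.3]
grip_width: 0.693
```

Emit:
{"method": "arm_command", "body": {"moves": [[0,0,0,0],[0,0,0,0],[0,0,0,0],[0,0,0,0],[0,0,0,0]]}}

```text
t: 36.65
ee_pos: [0.526, 0.1351, 0.2366]
tool_rot: [-3.124, 0.328, 0.011]
wrist_force: [-9.9, 2.7, 2.5]
grip_width: 0.693
```

```bash
python3 st.py; python3 r.py s39; python3 - <<'E'
from h import *
cv2.imwrite("pics/s39.png",load("s39")["image"][:,:,::-1])
E
```

```text
t 36.65 P stand mm [ 5.16  1.22 65.61] F stand x -10.2 y 0.61 z 2.54 torque [0.56 1.67 0.1 ]
rail give mm by screws [np.float64(6.43), np.float64(6.86)] t 36.7
```

View pics/s39.png

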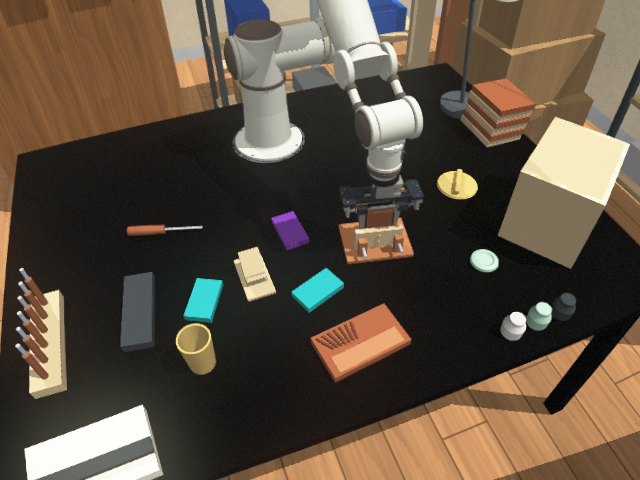

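The final view shows the panel held against the rail near (378,220), the rest empty at (255,270) and everything else where it started. The rail give is steady at 6.6 mm and the wrist reads about 10.2 N. Handing in.

```bash
python3 - <<'E'
from plant import robot, ticket
print(ticket.close_job()); print(robot.get_obs()["t"])
E
```

```text
the job is handed in; nothing more can be done
None
the job is handed in; nothing more can be done
```

The cherry panel is standing on its original lower edge on the stand, face against the rail. It was still gripped and pressed with about 10 N when I handed in, at about 36.7 s.

**What went wrong on the way:** my first attempt turned the panel upright by pushing it against the rail, but it slipped in the pads. When I let go to regrip, it tipped back and came to rest across the stand's base, touching the table. I picked it up by its upper end, swung it upright along the rail and stood it on the base. I then regripped it low at 40 N, with the pads behind the face, and pushed.

**Last checks:**
- **Push:** the rail gave about 6.6 mm by screw tracking in the camera (10.0 N by the spring). The wrist read 9–11.5 N along the push, and this held steady for about 4 s.
- **Seating:** the wrist also carried about 2.5 N of upward force, which I took as the panel resting lightly on the base. I could not see its bottom edge.
- **Flatness:** the panel's top edge looked about 1 mm ahead of the rail face, which suggests a forward lean of about 1°. The wrist torque also put the contact near the top of the rail. Camera error is of similar size, so I could not confirm it is perfectly flat.
- **Centring:** side to side, the image and tool-position estimates differed by a few millimetres. I set the panel between them, so it is centred to about 2–3 mm.
- **Other things on the table:** they look unmoved in the last picture, which I checked by eye only.

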